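# Put the balance weights away in their case

### The job

The balance check is finished: put the weight set away in its open wooden case. Stand each of the four brass weights with a round knob upright in the round well of its own size, the largest weight in the largest well and so on down to the smallest, and lay the tweezers in the long groove beside the wells. The two brass weights with a hook on top and the black-handled spatula are not part of the set: leave them where they are.

Things in the scene. Friction and masses are not known exactly. Their poses are not given: they have to be found in the camera images.
- weight_case: Wooden case, no lid, 124 (x) x 192 (y) x 26 mm high, turned any way, stays put. Origin: centre of underside. Row of round wells at x = +30 mm, mouths at z = 26 with 2 mm chamfers: 50 wide at y = +63, floor z = 10, for the 38 mm weight; 40 wide at y = +12, floor 10, for the 28; 34 wide at y = -31, floor 18, for the 22; 30 wide at y = -69, floor 18, for the 18.
- groove (a point): Centre of the tweezers groove's floor, 39 mm to the case's -x side, 22 mm up; axes as the case. Groove 148 mm long along y, 30 wide, 4 deep. Over y = -31 to +31 mm a finger recess crosses it, from the case's -x edge (23 mm away) to 39 mm on the wells' side, 8 mm below the groove's floor: room for the fingers beside the tweezers.
- weight_500: Largest knob weight, plain brass, 38 mm diameter, 63 mm high: straight round body up to 43 mm, then a neck and a round knob 22 mm wide from 56 mm to the top. Stands upright; origin at the centre of its underside, z up. 500 g.
- weight_200: Second knob weight, brass, 28 mm diameter, 46 mm high: straight body up to 31 mm, then a neck and a knob 16 mm wide from 41 mm up. Stands upright; origin at the centre of its underside, z up. 200 g.
- weight_100: Third knob weight, brass, 22 mm diameter, 38 mm high: straight body up to about 22 mm, then a neck and a narrower knob; take it by the body. Stands upright; origin at the centre of its underside, z up. 100 g.
- weight_50: Smallest knob weight, brass, 18 mm diameter, 30 mm high: straight body up to 19 mm, then a neck and a knob 10 mm wide from 26 mm up. Stands upright; origin at the centre of its underside, z up. 50 g.
- tweezers: Steel tweezers lying flat, 127 mm long along their y axis (from y = -58 to +64 mm), up to 18 mm wide, 8 mm high, 12 mm wide where they are gripped across the arms at the middle. Origin on the underside near the middle, z up. 18 g. Either end may point either way in the groove.
- hooked_large: Look-alike, to be left alone: brass weight 28 mm in diameter with an open wire hook on top instead of a knob, 64 mm high in all. Origin at the centre of its underside.
- hooked_small: Look-alike, to be left alone: brass weight 22 mm in diameter with an open wire hook on top instead of a knob, 57 mm high in all. Origin at the centre of its underside.
- spatula: Look-alike of the tweezers, to be left alone: weighing spatula with a black grip and one steel blade, 165 mm long along its y axis, 16 mm wide, 8 mm high, lying flat. Origin on its underside near the middle.

How it is judged:
At the end, for the whole second after the job is handed in: Each knob weight stands upright on the floor of its own well (9 mm across, 3 mm in height, 0.1 rad); the tweezers lie flat on the groove's floor (13 mm across, 16 mm along, 0.2 rad); hooked weights and spatula within 20 mm of their start, not tipped; all at rest (x of weight_500 in the frame of weight_case between 0.021 and 0.039 m and y of weight_500 in the frame of weight_case between 0.054 and 0.072 m and z of weight_500 in the frame of weight_case between 0.007 and 0.013 m and angle between each of weight_500, weight_200, weight_100, weight_50, tweezers's own z axis and vertical below 0.1 rad and linear speed of each of weight_500, weight_200, weight_100, weight_50, tweezers below 0.02 m/s and x of weight_200 in the frame of weight_case between 0.021 and 0.039 m and y of weight_200 in the frame of weight_case between 0.003 and 0.021 m and z of weight_200 in the frame of weight_case between 0.007 and 0.013 m and x of weight_100 in the frame of weight_case between 0.021 and 0.039 m and y of weight_100 in the frame of weight_case between -0.04 and -0.022 m and z of weight_100 in the frame of weight_case between 0.015 and 0.021 m and x of weight_50 in the frame of weight_case between 0.021 and 0.039 m and y of weight_50 in the frame of weight_case between -0.078 and -0.06 m and z of weight_50 in the frame of weight_case between 0.015 and 0.021 m and x of tweezers in the frame of groove between -0.013 and 0.013 m and y of tweezers in the frame of groove between -0.016 and 0.016 m and z of tweezers in the frame of groove between -0.004 and 0.003 m and angle between the y axis of tweezers and the y axis of groove, either way round below 0.2 rad and distance of each of hooked_large, hooked_small, spatula from where it was at the start of the episode below 0.02 m and angle between each of hooked_large, hooked_small, spatula's own z axis and vertical below 0.2 rad); the robot touches nothing.
It fails at once if a hooked weight or the spatula is moved by more than 20 mm or tipped over (distance of any of hooked_large, hooked_small, spatula from where it was at the start of the episode above 0.02 m or angle between any of hooked_large, hooked_small, spatula's own z axis and vertical above 0.5 rad).
It also fails if it takes over 115 s, if anything falls off the work surface, if the arm or the gripper's body presses on something with over 40 N, if the wrist force passes 120 N, or if a joint passes its speed limit or range.

### The arm

A 6-joint arm with a two-finger parallel gripper is mounted at the origin on a cart in front of the work surface, level with it; the furniture and walls round the work are solid. World frame = base frame: x ahead of the robot, y to its left, z up, the work surface at z = 0. Lengths are in m, angles in rad, forces in N, time in s.
With the tool pointing down it reaches from about 0.4 to 0.825 m from the base axis. Payload 7 kg.
Tool frame: the origin (TCP) lies on the centre line of the jaws, within the pads' length; the fingertips stand 19 mm ahead of it and the grasp point (between the pads) is the TCP (env.tip_extent is the distance from the TCP to the fingertips, in m); x points along the fingers, y is the direction in which the jaws open and shut, and the axes are right-handed (so a half turn about x gives the same grasp; the last joint's range is limited). The gripper opens to 88 mm and grips with 3 to 60 N. Pads are 19 mm wide; open, the fingers measure 130 mm over their backs; the gripper's body (78 mm by 193 mm) begins 47 mm behind the grasp point.
Start: joints at [-0.952, 0.359, 0.012, 0, -1.224, -0.288], TCP at [0.219, -0.638, 0.246] pointing down, gripper open.
Joint ranges: [-3.07, 3.07], [-1.43, 2.12], [-1.02, 1.25], [-3.03, 1.67], [-3.05, -0], [-3.03, 3.03]. Speed limits (rad/s): [2.39, 2.39, 3.01, 3.14, 3.14, 3.14].

### API

Orientations are given as a rotation vector (axis times angle).
In Python, from plant import env gives the robot as it stands. The module is installed in compiled form; this text tells all that it offers.
- The arm moves only by the tool jog_arm, never from a script. Its argument "targets" is a list of rows, each an object with "travel": the shift along the tool's x, y, z in m, a list of three; "twist": the turn about the tool's x in degrees. A call has exactly 8 rows; each row is the pose to reach, as a shift and turn from the pose commanded when the call began, along the tool's axes at that moment; what a row does not reach only later rows make up. A row lasts 1/10 s, in which the tool goes at most 50 mm and 8.59 degrees, less where a joint would pass 70% of its speed; a pose out of reach is approached as far as the arm can. A call with a gripper value outside its range is refused whole. "jaw" is the finger opening in m, from 0 to 0.0876, set as the call begins (left out, the last holds). The fingers move at their own pace and stop on an object; "squeeze" is the grip in N (left out, the last holds). Time passes only in rows, so rows that repeat a pose let the fingers close, or fill a call up. It gives the time, the measured TCP pose, the force and the opening at its end, in the units of the state.
- env.observe(): the state, without advancing time (a new reading comes with each control period).
- env.capture(name): name is "scene" or "top" or "wrist"; returns the picture (400x640x3 uint8, red, green, blue); there is no depth.
- env.camera_info(name): a dict with "vertical_fov" (degrees; the focal length in pixels is half the picture's height over the tangent of half this angle, whatever the lens; pixels are square), "cx", "cy" (the principal point, pixels), "rvec" (rotation vector, rad) and "tvec" (3), from world to camera coordinates, as OpenCV has them; the wrist camera has in their place "T_tool_cam" (4x4, takes a point from camera to tool coordinates, whose origin is the TCP and whose axes are the tool frame's). Camera axes: x right, y down, z forward; pixel columns grow to the right and rows downward; lengths in m; the calibration is good to about 2 mm. The wrist camera is an equidistant fisheye: a pixel r from the principal point sees the ray r / f radians off the axis. A picture is of the moment at which its call begins: read the wrist's pose just before it. camera_info takes no time and is no camera call.
- env.hand_in(): hands the job in, once; it reports no verdict.
The state is a dict: "time": time; "joint_positions": joint angles; "joint_vel": joint speeds; "joint_efforts": joint torques, N m; "ee_pos": TCP position; "orientation": TCP orientation; "force": force on the tool from outside, world axes, zero at the start; "torque": the same for the moment, N m; "width": finger opening in m.
Only numpy, scipy, OpenCV 4.12 (cv2) and the standard library are available. Lean on these libraries where they do the work, as an engineer would, in place of code of your own. Each camera call takes 0.05 s, during which the arm holds its last target.

## Working session

There is one attempt and no reset: what is moved stays moved. The work goes in short steps, Python scripts to look and compute and a tool call to move; the robot and the scene stay as the last step left them, time stands still between calls to the robot, and variables do not carry over. Pictures are saved under pics/ and viewed, and the job is handed in when it is done.

Besides the shell and the picture viewer there is one more tool, called after ">>>" as name([rows], argument=value, ...), one row to a line, values as JSON. jog_arm: Moves the arm, as the interface text tells. Its arguments: {"type":"object","properties":{"targets":{"type":"array","items":{"type":"object","properties":{"travel":{"type":"array","items":{"type":"number"}},"twist":{"type":"number"}}}},"jaw":{"type":"number"},"squeeze":{"type":"number"}},"required":["targets"]}

```bash
ls; mkdir -p pics; python3 - <<'E'
from plant import env
import cv2
s=env.observe(); print({k:(v if not hasattr(v,'round') else v) for k,v in s.items()}); print(env.tip_extent)
for n in ["scene","top","wrist"]:
    print(n,env.camera_info(n))
    cv2.imwrite(f"pics/{n}0.png",cv2.cvtColor(env.capture(n),cv2.COLOR_RGB2BGR))
E
```

```text
pics
{'time': 0.0, 'joint_positions': array([-9.51910073e-01,  3.59392605e-01,  1.11008983e-02, -3.52178325e-04,
       -1.22412900e+00, -2.88103405e-01]), 'joint_vel': array([ 4.38845026e-04,  8.24980020e-05, -1.75316613e-03, -7.75266766e-04,
        1.02554299e-04,  1.67699950e-05]), 'joint_efforts': array([ 4.10064797e-05, -5.82729757e+01,  2.93056798e+01,  6.99726015e+00,
        7.00436009e-03, -1.58500002e-04]), 'ee_pos': array([ 0.2190655 , -0.63798883,  0.24463691]), 'orientation': array([-0.25823724,  1.55559013,  0.26076837]), 'force': array([-0.38813459,  0.15299874,  0.34720947]), 'torque': array([-0.0342645 , -0.01064297,  0.00872411]), 'width': 0.08737468590611912}
0.019
scene {'vertical_fov': 54.38486897074224, 'cx': 312.7169597083816, 'cy': 199.16748793813252, 'rvec': array([ 1.8718144 , -0.93710844,  0.55752124]), 'tvec': array([-0.33332935,  0.23840688,  0.82693082])}
top {'vertical_fov': 48.02307544758983, 'cx': 315.5357876430394, 'cy': 197.8044347288787, 'rvec': array([ 2.14868737, -2.18037699,  0.12241547]), 'tvec': array([0.0235397 , 0.51311926, 1.24872045])}
wrist {'vertical_fov': 65.70646984690485, 'cx': 323.3959955041773, 'cy': 196.00933461325835, 'T_tool_cam': array([[-1.17513546e-04, -2.78573080e-01,  9.60415028e-01,
        -1.39443228e-01],
       [ 9.99999973e-01,  1.58508812e-04,  1.68333300e-04,
         8.22221527e-04],
       [-1.99127371e-04,  9.60415022e-01,  2.78573054e-01,
        -7.44099070e-02],
       [ 0.00000000e+00,  0.00000000e+00,  0.00000000e+00,
         1.00000000e+00]])}
```

View pics/top0.png

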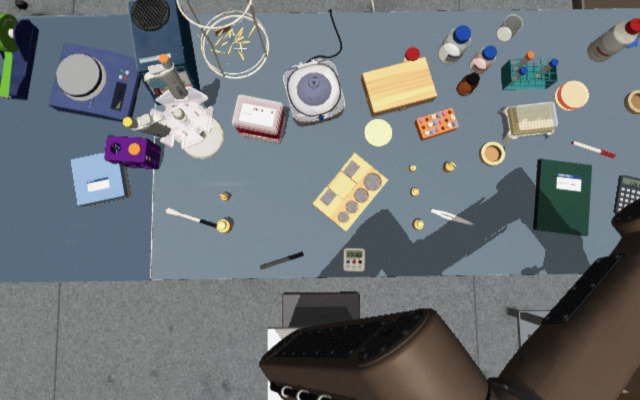

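View pics/scene0.png

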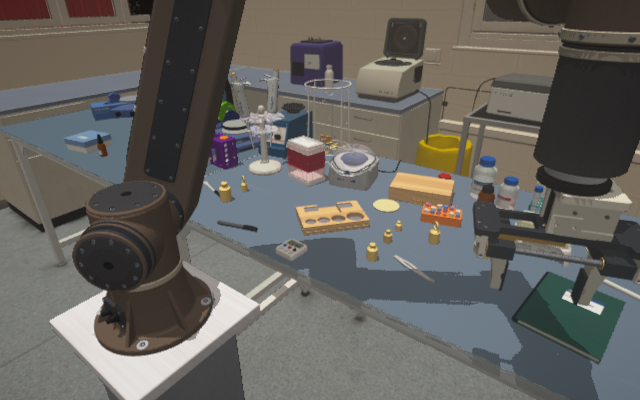

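View pics/wrist0.png

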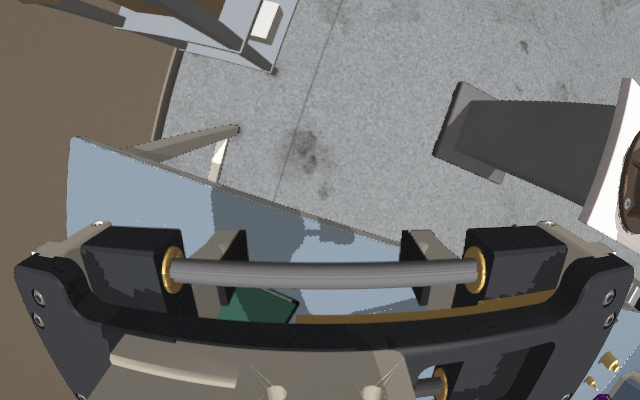

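```bash
python3 - <<'E'
import cv2
a=cv2.imread("pics/top0.png"); b=cv2.imread("pics/scene0.png")
cv2.imwrite("pics/t1.png",cv2.resize(a[140:250,300:490],None,fx=4.2,fy=4.2,interpolation=cv2.INTER_CUBIC))
cv2.imwrite("pics/t2.png",cv2.resize(a[170:280,150:320],None,fx=4,fy=4,interpolation=cv2.INTER_CUBIC))
cv2.imwrite("pics/s1.png",cv2.resize(b[170:290,280:460],None,fx=4.4,fy=4.4,interpolation=cv2.INTER_CUBIC))
cv2.imwrite("pics/s2.png",cv2.resize(b[160:240,190:290],None,fx=5,fy=5,interpolation=cv2.INTER_CUBIC))
E
```

```text
(no output)
```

View pics/t1.png

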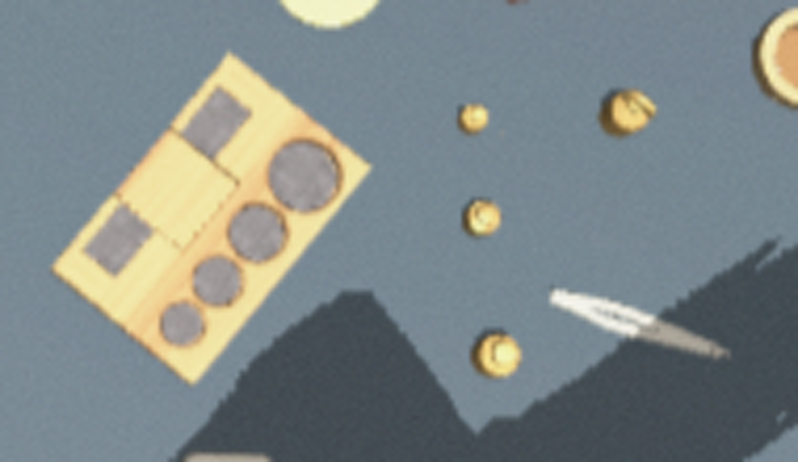

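View pics/t2.png

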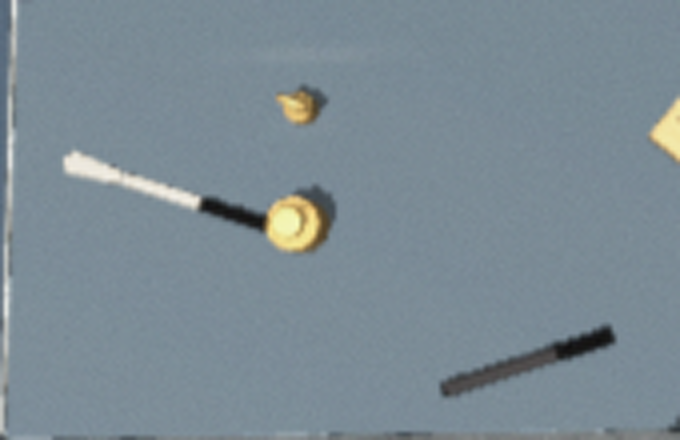

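View pics/s1.png

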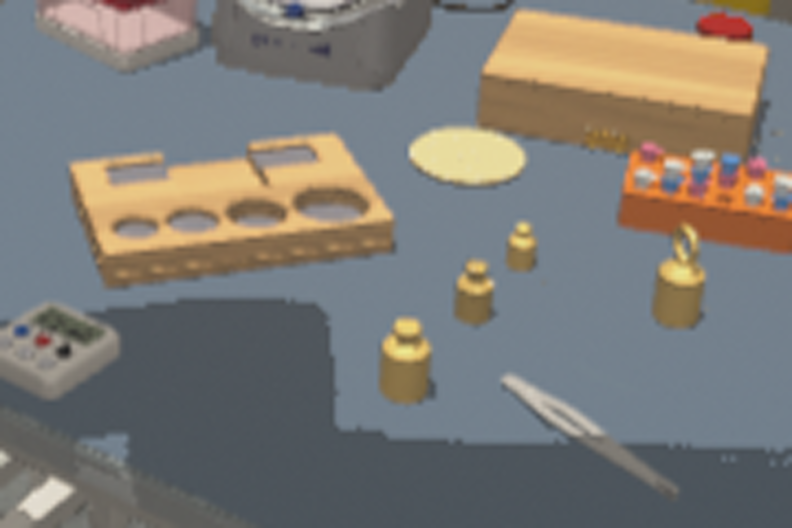

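View pics/s2.png

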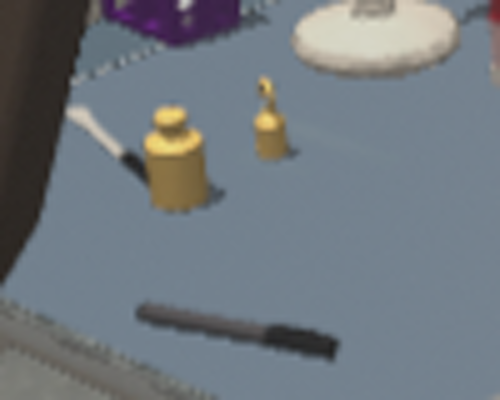

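```bash
cat > h.py <<'E'
import numpy as np, cv2
from plant import env
def cam(n):
    c=env.camera_info(n); f=200/np.tan(np.radians(c['vertical_fov'])/2)
    K=np.array([[f,0,c['cx']],[0,f,c['cy']],[0,0,1.]]); R=cv2.Rodrigues(np.array(c['rvec']))[0]
    return K,R,np.array(c['tvec'])
def ray(n,u,v):
    K,R,t=cam(n); return -R.T@t, R.T@np.linalg.solve(K,[u,v,1.])
def atz(n,u,v,z):
    o,d=ray(n,u,v); return o+d*(z-o[2])/d[2]
def proj(n,P):
    K,R,t=cam(n); p=K@(R@np.array(P)+t); return p[:2]/p[2]
CW={'500':(30,63),'200':(30,12),'100':(30,-31),'50':(30,-69)}
E
python3 - <<'E'
from h import *
np.set_printoptions(precision=4,suppress=True)
t1=lambda p:(300+p[0]/4.2-.4,140+p[1]/4.2-.4)
t2=lambda p:(150+p[0]/4-.4,170+p[1]/4-.4)
s1=lambda p:(280+p[0]/4.4-.4,170+p[1]/4.4-.4)
s2=lambda p:(190+p[0]/5-.4,160+p[1]/5-.4)
print(atz('top',*t1((0,0)),0), ray('top',0,0)[0])
pix=[(305,175),(258,232),(217,280),(183,324),(229,53),(371,168),(194,384),(53,268)]
W=np.array([atz('top',*t1(p),.026)[:2] for p in pix])
# local coordinates: corners: 371,168 = (+62,+96) ; 194,384=(62,-96); 229,53=(-62,96); 53,268=(-62,-96)
L=np.array([(30,63),(30,12),(30,-31),(30,-69),(-62,96),(62,96),(62,-96),(-62,-96)])/1000
def kabsch(L,W):
    lc,wc=L.mean(0),W.mean(0); U,S,Vt=np.linalg.svd((L-lc).T@(W-wc)); d=np.sign(np.linalg.det(Vt.T@U.T))
    R=Vt.T@np.diag([1,d])@U.T; return R,wc-R@lc,d
for L_,W_ in((L,W),(L[:4],W[:4]),(L[4:],W[4:])):
    R,t,d=kabsch(L_,W_); print('case',t,np.degrees(np.arctan2(R[1,0],R[0,0])),d,'res mm',np.abs((L_@R.T+t-W_)*1000).max())
R,t,d=kabsch(L,W); print(((L@R.T+t-W)*1000).round(1).tolist())
for n,z,p,q in (('50',.03,t1((474,117)),s1((523,228))),('100',.038,t1((485,217)),s1((476,265))),('200',.046,t1((503,353)),s1((407,325))),('500',.063,t2((288,221)),s2((170,112)))):
    print(n,atz('top',*p,z),atz('scene',*q,z))
print('500 body',atz('top',*t2((296,223)),.043))
print('hl',atz('top',*t1((625,114)),.035),'hs',atz('top',*t2((300,106)),.03))
for p in((552,295),(727,353),(640,325)): print('tw',atz('top',*t1(p),.004))
for p in((68,160),(270,224)): print('spat',atz('top',*t2(p),.004))
E
```

```text
[0.6902 0.0605 0.    ] [0.3711 0.0188 1.2981]
case [ 0.5307 -0.083 ] -130.33104780196624 1.0 res mm 0.6898316183163167
case [ 0.5307 -0.0832] -130.47948845591094 1.0 res mm 0.5898901121149103
case [ 0.5308 -0.0829] -130.3053123142243 1.0 res mm 0.767234071466949
[[0.3, 0.3], [0.1, 0.2], [-0.3, -0.6], [0.2, 0.4], [-0.3, -0.7], [0.6, -0.3], [-0.5, -0.0], [-0.1, 0.7]]
50 [ 0.5967 -0.2628  0.03  ] [ 0.5972 -0.267   0.03  ]
100 [ 0.5269 -0.2658  0.038 ] [ 0.5276 -0.2693  0.038 ]
200 [ 0.4347 -0.2724  0.046 ] [ 0.4353 -0.2735  0.046 ]
500 [0.4385 0.2754 0.063 ] [0.4411 0.2774 0.063 ]
500 body [0.4381 0.274  0.043 ]
hl [ 0.5963 -0.3644  0.035 ] hs [0.5219 0.2745 0.03  ]
tw [ 0.4763 -0.3175  0.004 ]
tw [ 0.4346 -0.4359  0.004 ]
tw [ 0.4547 -0.3771  0.004 ]
spat [0.4881 0.4471 0.004 ]
spat [0.4398 0.3006 0.004 ]
```

```bash
cat >> h.py <<'E'
def plan(P,jaw=None):
    s=env.observe(); R=cv2.Rodrigues(np.array(s['orientation']))[0]
    j=np.degrees(np.arctan2(R[1,1],R[0,1]))
    d=R.T@(np.array(P)-s['ee_pos'])
    tw=0 if jaw is None else -((jaw-j+90)%180-90)
    print('t %.2f'%s['time'],'pos',np.round(s['ee_pos'],4),'jaw %.2f'%j,'tilt',np.round(R[:,0],3),'q6 %.3f'%s['joint_positions'][5],'F',np.round(s['force'],1),'w %.4f'%s['width'])
    print('travel',np.round(d,4),'twist %.1f'%tw,'alt %.1f'%(tw-180*np.sign(tw)))
E
python3 -c "
from h import *
plan([.4350,-.2732,.15],49.7)
import numpy as np
a=np.radians(-130.35);R=np.array([[np.cos(a),-np.sin(a)],[np.sin(a),np.cos(a)]]);t=np.array([.5307,-.083])
for k,v in CW.items(): print(k,R@np.array(v)/1000+t)
print('groove',R@[-.039,0]+t)
"
```

```text
t 0.15 pos [ 0.2191 -0.6381  0.2448] jaw 108.95 tilt [-0.     0.001 -1.   ] q6 -0.288 F [-0.1 -0.4 -0.6] w 0.0875
travel [0.0952 0.2749 0.3227] twist 59.2 alt -120.8
500 [ 0.55928887 -0.14665278]
200 [ 0.52042159 -0.11363257]
100 [ 0.48765114 -0.085792  ]
50 [ 0.4586912  -0.06118871]
groove [ 0.55595075 -0.05327796]
```

>>> jog_arm([
  {"travel": [0.0,0.034,0.04],"twist": -8.5},
  {"travel": [0.01,0.068,0.08],"twist": -17},
  {"travel": [0.02,0.1,0.12],"twist": -25.5},
  {"travel": [0.03,0.136,0.16],"twist": -34},
  {"travel": [0.04,0.17,0.2],"twist": -42.5},
  {"travel": [0.05,0.204,0.24],"twist": -51},
  {"travel": [0.06,0.238,0.28],"twist": -59.5},
  {"travel": [0.07,0.275,0.323],"twist": -68},
], jaw=0.06, squeeze=20)

```text
time: 0.95
ee_pos: [0.4206, -0.2976, 0.1807]
orientation: [-1.175, 1.231, 1.174]
force: [1.3, -1.6, -0.4]
width: 0.0603
```

>>> jog_arm([
  {"travel": [0,0,0],"twist": -8.5},
  {"travel": [0,0,0],"twist": -17},
  {"travel": [0,0,0],"twist": -25.5},
  {"travel": [0,0,0],"twist": -34},
  {"travel": [0,0,0],"twist": -42.5},
  {"travel": [0,0,0],"twist": -51},
  {"travel": [0,0,0],"twist": -52.8},
  {"travel": [0,0,0],"twist": -52.8},
])

```text
time: 1.75
ee_pos: [0.4199, -0.2994, 0.1809]
orientation: [-1.814, 0.664, 1.814]
force: [-0.4, 0.5, 0.4]
width: 0.0598
```

```bash
cat > look.py <<'E'
import sys
from h import *
s=env.observe(); R=cv2.Rodrigues(np.array(s['orientation']))[0]; p=np.array(s['ee_pos'])
n=sys.argv[1]; im=cv2.cvtColor(env.capture('wrist'),cv2.COLOR_RGB2BGR)
cv2.imwrite(f'pics/{n}.png',im); np.savez(f'pics/{n}.npz',R=R,p=p)
E
cat >> h.py <<'E'
def watz(n,u,v,z):
    d=np.load(f'pics/{n}.npz'); c=env.camera_info('wrist'); f=200/np.tan(np.radians(c['vertical_fov'])/2)
    T=np.array(c['T_tool_cam']); x,y=u-c['cx'],v-c['cy']; r=np.hypot(x,y); th=r/f
    ray=np.array([np.sin(th)*x/r,np.sin(th)*y/r,np.cos(th)])
    o=d['R']@T[:3,3]+d['p']; w=d['R']@T[:3,:3]@ray
    return o+w*(z-o[2])/w[2]
def wproj(n,P):
    d=np.load(f'pics/{n}.npz'); c=env.camera_info('wrist'); f=200/np.tan(np.radians(c['vertical_fov'])/2)
    T=np.array(c['T_tool_cam']); q=d['R'].T@(np.array(P)-d['p']); q=T[:3,:3].T@(q-T[:3,3])
    th=np.arctan2(np.hypot(q[0],q[1]),q[2]); a=np.arctan2(q[1],q[0]); return c['cx']+f*th*np.cos(a),c['cy']+f*th*np.sin(a)
E
python3 look.py w1; python3 -c "
from h import *
plan([.4350,-.2732,.15],49.7)
print(wproj('w1',[.435,-.2732,.046]))"
```

```text
t 1.80 pos [ 0.4199 -0.2994  0.1809] jaw -130.31 tilt [-0.  0. -1.] q6 1.106 F [-0.2 -0.7  0.1] w 0.0601
travel [ 0.0309 -0.0297  0.0055] twist -0.0 alt 180.0
(np.float64(292.4479949950221), np.float64(196.73246890383524))
```

View pics/w1.png

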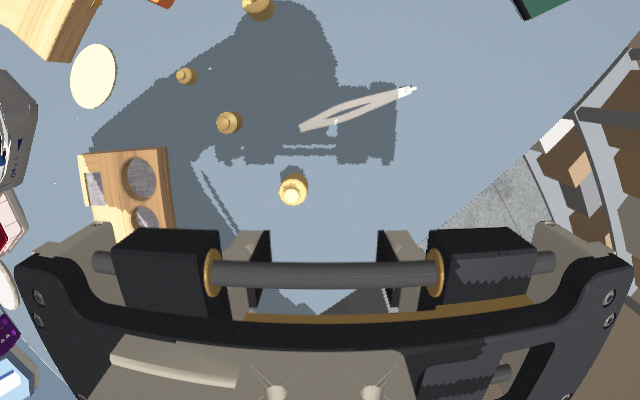

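The view shows the w200 knob at (292,195), with w100 at (229,121), w50 at (185,74) and the tweezers from (300,129) to (414,89). I'll cross-check these against the top camera.

```bash
python3 -c "
from h import *
print(watz('w1',292,195,.046),watz('w1',229,121,.038),watz('w1',185,74,.03)); print(watz('w1',300,129,.004),watz('w1',414,89,.004),watz('w1',139,178,.026))
P=watz('w1',292,195,.046)
plan([P[0],P[1],.036],49.7)"
```

```text
[ 0.43651227 -0.27399373  0.046     ] [ 0.52755927 -0.27383693  0.038     ] [ 0.59673863 -0.26923022  0.03      ]
[ 0.47735936 -0.3153076   0.004     ] [ 0.43519671 -0.43318715  0.004     ] [ 0.56018192 -0.14936558  0.026     ]
t 1.80 pos [ 0.4199 -0.2994  0.1809] jaw -130.31 tilt [-0.  0. -1.] q6 1.106 F [-0.2 -0.7  0.1] w 0.0601
travel [ 0.1449 -0.0301  0.0038] twist -0.0 alt 180.0
```

>>> jog_arm([
  {"travel": [0.01,-0.015,0.002],"twist": 0},
  {"travel": [0.03,-0.03,0.0045],"twist": 0},
  {"travel": [0.06,-0.03,0.0045],"twist": 0},
  {"travel": [0.09,-0.03,0.0045],"twist": 0},
  {"travel": [0.115,-0.03,0.0045],"twist": 0},
  {"travel": [0.135,-0.03,0.0045],"twist": 0},
  {"travel": [0.143,-0.03,0.0045],"twist": 0},
  {"travel": [0.143,-0.03,0.0045],"twist": 0},
])

```text
time: 2.6
ee_pos: [0.4354, -0.2732, 0.0368]
orientation: [-1.811, 0.665, 1.816]
force: [-0.2, -0.7, 0.5]
width: 0.0597
```

>>> jog_arm([
  {"travel": [0,0,0],"twist": 0},
  {"travel": [0,0,0],"twist": 0},
  {"travel": [0,0,0],"twist": 0},
  {"travel": [0,0,0],"twist": 0},
  {"travel": [0,0,0],"twist": 0},
  {"travel": [0,0,0],"twist": 0},
  {"travel": [0,0,0],"twist": 0},
  {"travel": [0,0,0],"twist": 0},
], jaw=0.01, squeeze=20)

```text
time: 3.4
ee_pos: [0.4364, -0.2737, 0.0385]
orientation: [-1.815, 0.665, 1.813]
force: [-1.3, 1.3, 5.5]
width: 0.027
```

```bash
python3 -c "
from h import *
plan([.5206,-.114,.048],49.7)"
```

```text
t 3.40 pos [ 0.4364 -0.2737  0.0385] jaw -130.24 tilt [ 0.001 -0.    -1.   ] q6 1.047 F [-1.3  1.3  5.5] w 0.0270
travel [-0.0095 -0.1764  0.0389] twist 0.1 alt -179.9
```

>>> jog_arm([
  {"travel": [-0.01,0,0],"twist": 0},
  {"travel": [-0.02,0,0],"twist": 0},
  {"travel": [-0.04,0,0],"twist": 0},
  {"travel": [-0.06,0,0],"twist": 0},
  {"travel": [-0.07,0,0],"twist": 0},
  {"travel": [-0.07,0,0],"twist": 0},
  {"travel": [-0.07,0,0],"twist": 0},
  {"travel": [-0.07,0,0],"twist": 0},
])

```text
time: 4.2
ee_pos: [0.4353, -0.2734, 0.1071]
orientation: [-1.812, 0.665, 1.815]
force: [-0.7, 0.6, -2.4]
width: 0.0268
```

```bash
python3 look.py w2; python3 -c "
from h import *
plan([.5206,-.114,.11],49.7)
cv2.imwrite('pics/sc2.png',cv2.resize(cv2.cvtColor(env.capture('scene'),cv2.COLOR_RGB2BGR)[130:290,280:480],None,fx=3.5,fy=3.5,interpolation=cv2.INTER_CUBIC))"
```

```text
t 4.25 pos [ 0.4353 -0.2735  0.1071] jaw -130.26 tilt [-0.002  0.001 -1.   ] q6 1.047 F [-0.2 -0.1 -2.2] w 0.0267
travel [-0.003  -0.1768  0.038 ] twist 0.0 alt -180.0
```

View pics/w2.png

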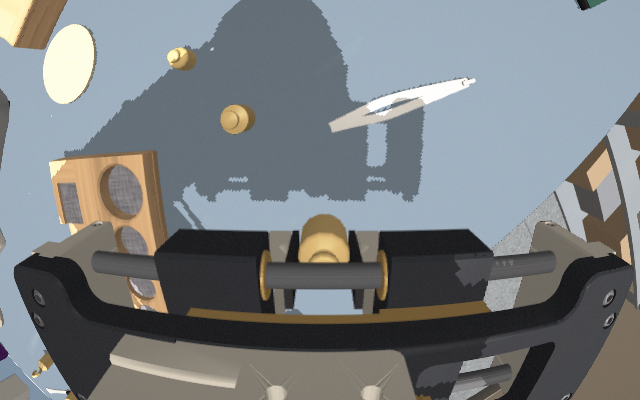

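View pics/sc2.png

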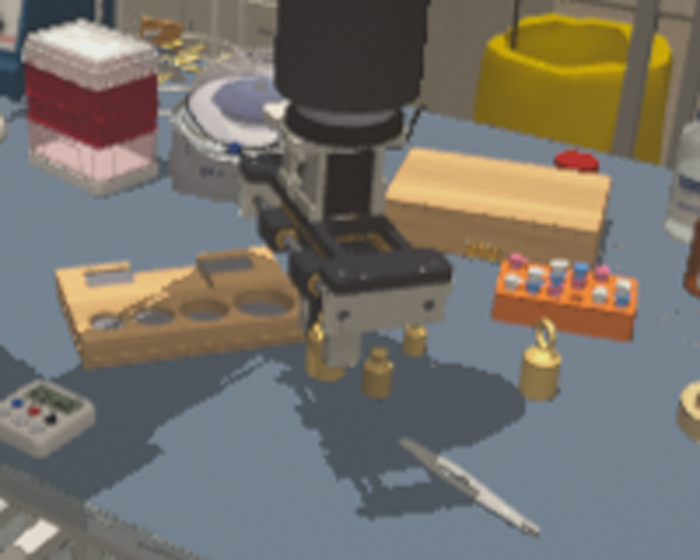

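>>> jog_arm([
  {"travel": [0,-0.03,0.006],"twist": 0},
  {"travel": [0,-0.07,0.015],"twist": 0},
  {"travel": [0,-0.11,0.024],"twist": 0},
  {"travel": [0,-0.15,0.032],"twist": 0},
  {"travel": [0,-0.17,0.037],"twist": 0},
  {"travel": [0,-0.176,0.039],"twist": 0},
  {"travel": [0,-0.176,0.039],"twist": 0},
  {"travel": [0.02,-0.176,0.039],"twist": 0},
])

```text
time: 5.1
ee_pos: [0.5212, -0.1145, 0.0896]
orientation: [-1.817, 0.663, 1.811]
force: [0.0, -0.5, -2.1]
width: 0.0265
```

```bash
python3 look.py w3; python3 -c "
from h import *
plan([.5208,-.1150,.049],49.7)
for z in (.026,): print(wproj('w3',[.5206,-.1142,z]),wproj('w3',[.5595,-.148,z]),wproj('w3',[.4877,-.087,z]))"
```

```text
t 5.15 pos [ 0.5183 -0.1148  0.0852] jaw -130.32 tilt [-0.003  0.    -1.   ] q6 0.717 F [-1.8 -0.1 -6.2] w 0.0272
travel [ 0.0362 -0.0015 -0.0022] twist -0.0 alt 180.0
(np.float64(325.2860759749123), np.float64(219.11885590255153)) (np.float64(326.4803974910228), np.float64(145.18332858673705)) (np.float64(325.7697532922975), np.float64(272.2551395106016))
```

View pics/w3.png

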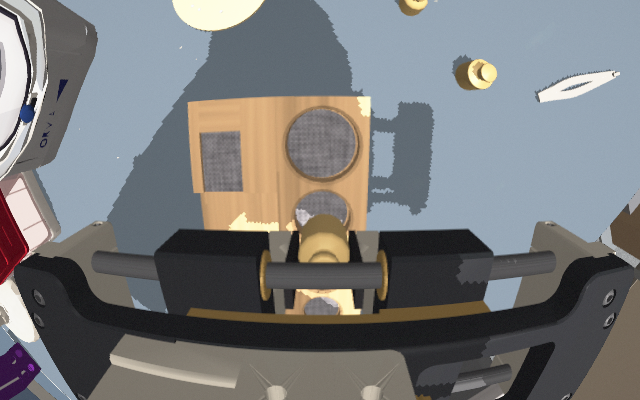

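>>> jog_arm([
  {"travel": [0,0,0],"twist": 0},
  {"travel": [0.005,0,0],"twist": 0},
  {"travel": [0.01,0,0],"twist": 0},
  {"travel": [0.016,0,0],"twist": 0},
  {"travel": [0.022,0,0],"twist": 0},
  {"travel": [0.028,0,0],"twist": 0},
  {"travel": [0.032,0,0],"twist": 0},
  {"travel": [0.032,0,0],"twist": 0},
])

```text
time: 5.95
ee_pos: [0.5195, -0.1141, 0.0553]
orientation: [-1.813, 0.665, 1.815]
force: [-0.5, -0.9, -2.0]
width: 0.0269
```

```bash
python3 look.py w4; python3 -c "
from h import *
plan([.5208,-.1150,.049],49.7)
for z in (.026,): print(wproj('w4',[.5595,-.148,z]),wproj('w4',[.4877,-.087,z]))"
```

```text
t 6.00 pos [ 0.5198 -0.1141  0.0557] jaw -130.24 tilt [-0.001 -0.    -1.   ] q6 0.716 F [-0.1  0.  -1.5] w 0.0274
travel [ 0.0067  0.     -0.0014] twist 0.1 alt -179.9
(np.float64(325.19802812140415), np.float64(149.246428990901)) (np.float64(324.6169056172163), np.float64(295.8863347184776))
```

View pics/w4.png

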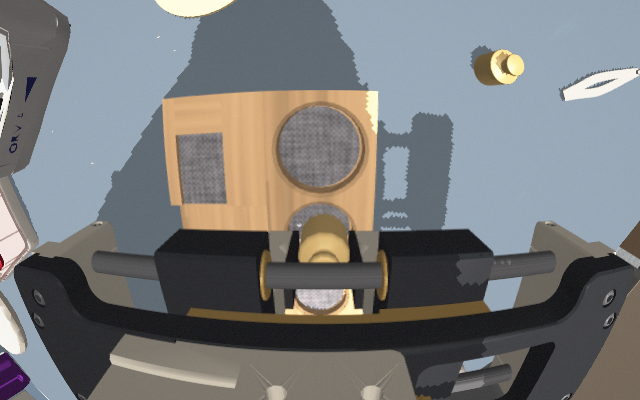

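>>> jog_arm([
  {"travel": [0,-0.002,-0.001],"twist": 0},
  {"travel": [0.002,-0.002,-0.001],"twist": 0},
  {"travel": [0.004,-0.002,-0.001],"twist": 0},
  {"travel": [0.006,-0.002,-0.001],"twist": 0},
  {"travel": [0.0065,-0.002,-0.001],"twist": 0},
  {"travel": [0.0065,-0.002,-0.001],"twist": 0},
  {"travel": [0.0065,-0.002,-0.001],"twist": 0},
  {"travel": [0.0065,-0.002,-0.001],"twist": 0},
])

```text
time: 6.8
ee_pos: [0.5221, -0.1133, 0.0496]
orientation: [-1.814, 0.665, 1.814]
force: [0.1, 0.7, -1.4]
width: 0.0268
```

```bash
python3 -c "
from h import *
plan([.5208,-.1150,.049],49.7)"
```

```text
t 6.80 pos [ 0.5221 -0.1133  0.0496] jaw -130.25 tilt [ 0.  0. -1.] q6 0.715 F [ 0.1  0.7 -1.4] w 0.0268
travel [ 0.0006  0.0021 -0.0002] twist 0.1 alt -179.9
```

>>> jog_arm([
  {"travel": [0.001,0,0],"twist": 0},
  {"travel": [0.001,0,0],"twist": 0},
  {"travel": [0.001,0,0],"twist": 0},
  {"travel": [0.001,0,0],"twist": 0},
  {"travel": [0.001,0,0],"twist": 0},
  {"travel": [0.001,0,0],"twist": 0},
  {"travel": [0.001,0,0],"twist": 0},
  {"travel": [0.001,0,0],"twist": 0},
], jaw=0.05)

```text
time: 7.6
ee_pos: [0.522, -0.1132, 0.0485]
orientation: [-1.814, 0.665, 1.814]
force: [0.0, -0.0, -0.8]
width: 0.0499
```

>>> jog_arm([
  {"travel": [-0.01,0,0],"twist": 0},
  {"travel": [-0.03,0,0],"twist": 0},
  {"travel": [-0.06,0,0],"twist": 0},
  {"travel": [-0.09,0,0],"twist": 0},
  {"travel": [-0.1,0,0],"twist": 0},
  {"travel": [-0.1,0,0],"twist": 0},
  {"travel": [-0.1,0,0],"twist": 0},
  {"travel": [-0.1,0,0],"twist": 0},
])

```text
time: 8.4
ee_pos: [0.5211, -0.1133, 0.1473]
orientation: [-1.812, 0.666, 1.816]
force: [0.1, -0.0, -0.3]
width: 0.0502
```

```bash
python3 look.py w5; python3 -c "
from h import *
plan([.527,-.2712,.10],49.7)
a=cv2.cvtColor(env.capture('top'),cv2.COLOR_RGB2BGR)
cv2.imwrite('pics/t5.png',cv2.resize(a[140:250,300:490],None,fx=4.2,fy=4.2,interpolation=cv2.INTER_CUBIC))
"
```

```text
t 8.45 pos [ 0.5212 -0.1133  0.1473] jaw -130.26 tilt [-0.002 -0.    -1.   ] q6 0.715 F [-1.3  0.   0.1] w 0.0499
travel [ 0.0473  0.1167 -0.1065] twist 0.0 alt -180.0
```

View pics/w5.png

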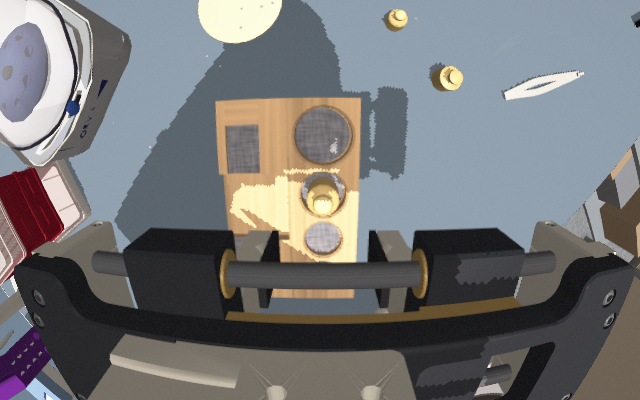

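View pics/t5.png

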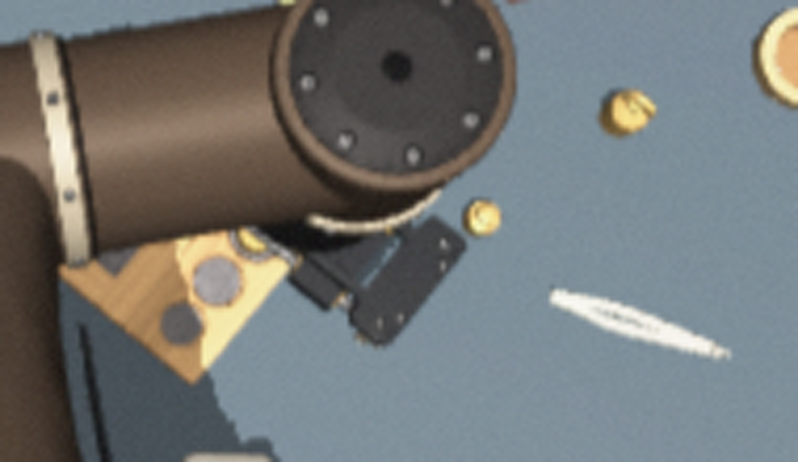

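```bash
python3 -c "
from h import *
print('knob200',watz('w5',322,204,.056),'well500',watz('w5',323,135,.026),'well100',watz('w5',323,238,.026),'well200',watz('w5',323,191,.026))
print('w100',watz('w5',452,77,.038),'w50',watz('w5',398,17,.03))
"
```

```text
knob200 [ 0.52342009 -0.11256305  0.056     ] well500 [ 0.56193684 -0.14617162  0.026     ] well100 [ 0.49064269 -0.08577908  0.026     ] well200 [ 0.52473195 -0.11465993  0.026     ]
w100 [ 0.53326123 -0.26286125  0.038     ] w50 [ 0.60045502 -0.26083576  0.03      ]
```

>>> jog_arm([
  {"travel": [0,0.03,-0.03],"twist": 0},
  {"travel": [0.0,0.06,-0.055],"twist": 0},
  {"travel": [0.01,0.09,-0.08],"twist": 0},
  {"travel": [0.02,0.108,-0.098],"twist": 0},
  {"travel": [0.03,0.115,-0.105],"twist": 0},
  {"travel": [0.03,0.115,-0.105],"twist": 0},
  {"travel": [0.03,0.115,-0.105],"twist": 0},
  {"travel": [0.03,0.115,-0.105],"twist": 0},
])

```text
time: 9.3
ee_pos: [0.5281, -0.268, 0.1188]
orientation: [-1.815, 0.664, 1.814]
force: [-0.1, -0.4, -0.5]
width: 0.0501
```

```bash
python3 look.py w6; python3 -c "
from h import *
plan([.527,-.2695,.03],49.7)
print(wproj('w6',[.527,-.2695,.038]))
"
```

```text
t 9.35 pos [ 0.5283 -0.268   0.119 ] jaw -130.17 tilt [ 0.001 -0.    -1.   ] q6 1.009 F [-0.1 -0.1  0.7] w 0.0504
travel [0.089 0.002 0.   ] twist 0.1 alt -179.9
(np.float64(327.26664191287483), np.float64(209.92299617943934))
```

View pics/w6.png

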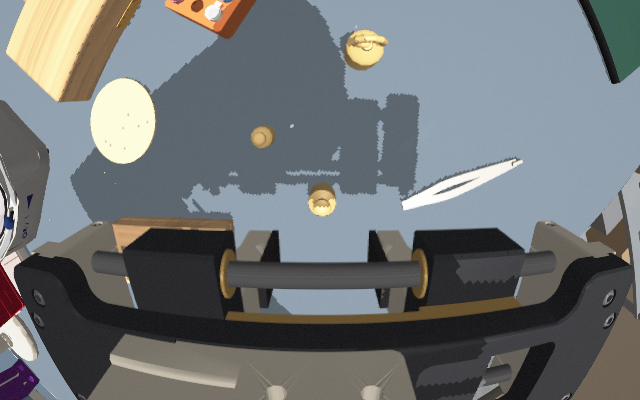

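```bash
python3 -c "
from h import *
print('w100',watz('w6',321,207,.038),'w50',watz('w6',262,135,.03),'tw',watz('w6',403,207,.004),watz('w6',521,159,.004),watz('w6',460,186,.004))
P=watz('w6',321,207,.038);plan([P[0]-.0012,P[1]-.0006,.03],49.7)
"
```

```text
w100 [ 0.53179149 -0.26739973  0.038     ] w50 [ 0.6009949  -0.26835371  0.03      ] tw [ 0.47668832 -0.3151403   0.004     ] [ 0.4357307  -0.43661687  0.004     ] [ 0.45719692 -0.36851717  0.004     ]
t 9.35 pos [ 0.5283 -0.268   0.119 ] jaw -130.17 tilt [ 0.001 -0.    -1.   ] q6 1.009 F [-0.1 -0.1  0.7] w 0.0504
travel [ 0.089  -0.0015 -0.0017] twist 0.1 alt -179.9
```

>>> jog_arm([
  {"travel": [0.01,-0.001,-0.001],"twist": 0},
  {"travel": [0.03,-0.001,-0.001],"twist": 0},
  {"travel": [0.05,-0.001,-0.001],"twist": 0},
  {"travel": [0.07,-0.001,-0.001],"twist": 0},
  {"travel": [0.083,-0.001,-0.001],"twist": 0},
  {"travel": [0.089,-0.001,-0.001],"twist": 0},
  {"travel": [0.089,-0.001,-0.001],"twist": 0},
  {"travel": [0.089,-0.001,-0.001],"twist": 0},
])

```text
time: 10.15
ee_pos: [0.5298, -0.2688, 0.0301]
orientation: [-1.815, 0.664, 1.813]
force: [0.3, -0.1, 0.7]
width: 0.0504
```

>>> jog_arm([
  {"travel": [0,0,0],"twist": 0},
  {"travel": [0,0,0],"twist": 0},
  {"travel": [0,0,0],"twist": 0},
  {"travel": [0,0,0],"twist": 0},
  {"travel": [0,0,0],"twist": 0},
  {"travel": [0,0,0],"twist": 0},
  {"travel": [0,0,0],"twist": 0},
  {"travel": [0,0,0],"twist": 0},
], jaw=0.01, squeeze=15)

```text
time: 10.95
ee_pos: [0.5295, -0.2688, 0.0298]
orientation: [-1.815, 0.665, 1.814]
force: [-0.4, -0.0, 4.1]
width: 0.0211
```

>>> jog_arm([
  {"travel": [-0.01,0,0],"twist": 0},
  {"travel": [-0.02,0,0],"twist": 0},
  {"travel": [-0.04,0,0],"twist": 0},
  {"travel": [-0.06,0,0],"twist": 0},
  {"travel": [-0.08,0,0],"twist": 0},
  {"travel": [-0.09,0,0],"twist": 0},
  {"travel": [-0.09,0,0],"twist": 0},
  {"travel": [-0.09,0,0],"twist": 0},
])

```text
time: 11.75
ee_pos: [0.5289, -0.2686, 0.1192]
orientation: [-1.813, 0.665, 1.814]
force: [0.3, -0.1, -1.7]
width: 0.021
```

```bash
python3 look.py w7; python3 -c "
from h import *
plan([.489,-.0863,.119],49.7)
"
```

```text
t 11.80 pos [ 0.5286 -0.2685  0.1187] jaw -130.27 tilt [-0.001  0.001 -1.   ] q6 1.009 F [-0.3 -0.1 -1.9] w 0.0212
travel [-0.0002 -0.1135  0.148 ] twist 0.0 alt -180.0
```

View pics/w7.png

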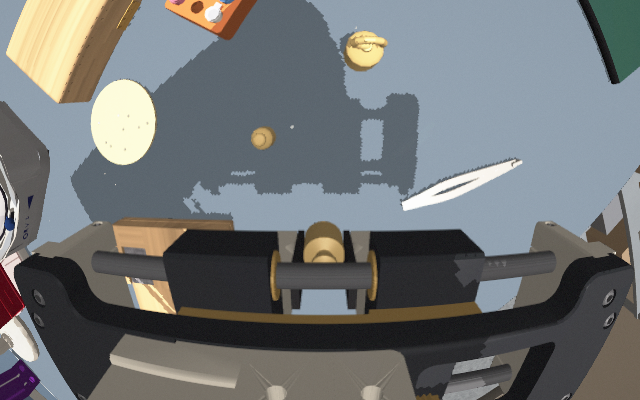

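>>> jog_arm([
  {"travel": [0,-0.025,0.03],"twist": 0},
  {"travel": [0,-0.055,0.07],"twist": 0},
  {"travel": [0,-0.085,0.11],"twist": 0},
  {"travel": [0,-0.105,0.138],"twist": 0},
  {"travel": [0,-0.1135,0.148],"twist": 0},
  {"travel": [0.02,-0.1135,0.148],"twist": 0},
  {"travel": [0.04,-0.1135,0.148],"twist": 0},
  {"travel": [0.055,-0.1135,0.148],"twist": 0},
])

```text
time: 12.6
ee_pos: [0.4889, -0.0866, 0.0628]
orientation: [-1.813, 0.665, 1.816]
force: [0.8, 0.7, -1.0]
width: 0.0209
```

>>> jog_arm([
  {"travel": [0,0,0],"twist": 0},
  {"travel": [0.003,0,0],"twist": 0},
  {"travel": [0.005,0,0],"twist": 0},
  {"travel": [0.005,0,0],"twist": 0},
  {"travel": [0.005,0,0],"twist": 0},
  {"travel": [0.005,0,0],"twist": 0},
  {"travel": [0.005,0,0],"twist": 0},
  {"travel": [0.005,0,0],"twist": 0},
])

```text
time: 13.4
ee_pos: [0.4897, -0.0865, 0.0597]
orientation: [-1.814, 0.664, 1.814]
force: [-0.0, 0.2, -1.0]
width: 0.0212
```

```bash
python3 look.py w8; python3 -c "
from h import *
plan([.489,-.0863,.0485],49.7)
"
```

```text
t 13.45 pos [ 0.4897 -0.0865  0.0597] jaw -130.25 tilt [ 0.  0. -1.] q6 0.647 F [-0.2  0.5 -0.9] w 0.0212
travel [0.0112 0.0003 0.0007] twist 0.1 alt -179.9
```

View pics/w8.png

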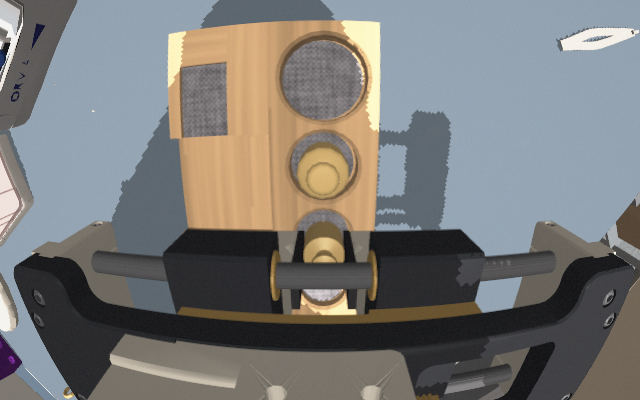

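>>> jog_arm([
  {"travel": [0.003,0,0],"twist": 0},
  {"travel": [0.006,0,0],"twist": 0},
  {"travel": [0.009,0,0],"twist": 0},
  {"travel": [0.0112,0,0],"twist": 0},
  {"travel": [0.0112,0,0],"twist": 0},
  {"travel": [0.0112,0,0],"twist": 0},
  {"travel": [0.0112,0,0],"twist": 0},
  {"travel": [0.0112,0,0],"twist": 0},
])

```text
time: 14.25
ee_pos: [0.4897, -0.0865, 0.0484]
orientation: [-1.814, 0.665, 1.814]
force: [0.6, 0.5, -0.5]
width: 0.021
```

>>> jog_arm([
  {"travel": [0.0005,0,0],"twist": 0},
  {"travel": [0.0005,0,0],"twist": 0},
  {"travel": [0.0005,0,0],"twist": 0},
  {"travel": [0.0005,0,0],"twist": 0},
  {"travel": [0.0005,0,0],"twist": 0},
  {"travel": [0.0005,0,0],"twist": 0},
  {"travel": [0.0005,0,0],"twist": 0},
  {"travel": [0.0005,0,0],"twist": 0},
], jaw=0.044)

```text
time: 15.05
ee_pos: [0.4896, -0.0865, 0.0478]
orientation: [-1.814, 0.665, 1.814]
force: [0.3, 0.2, -0.0]
width: 0.0441
```

>>> jog_arm([
  {"travel": [-0.01,0,0],"twist": 0},
  {"travel": [-0.03,0,0],"twist": 0},
  {"travel": [-0.06,0,0],"twist": 0},
  {"travel": [-0.09,0,0],"twist": 0},
  {"travel": [-0.1,0,0],"twist": 0},
  {"travel": [-0.1,0,0],"twist": 0},
  {"travel": [-0.1,0,0],"twist": 0},
  {"travel": [-0.1,0,0],"twist": 0},
])

```text
time: 15.85
ee_pos: [0.4888, -0.0866, 0.1467]
orientation: [-1.812, 0.666, 1.816]
force: [-0.2, 0.9, -0.1]
width: 0.0437
```

```bash
python3 look.py w9; python3 -c "
from h import *
plan([.5985,-.267,.11],49.7)
"
```

```text
t 15.90 pos [ 0.4888 -0.0866  0.1466] jaw -130.25 tilt [-0.002 -0.    -1.   ] q6 0.647 F [ 0.7  1.3 -0.1] w 0.0443
travel [ 0.0365  0.0668 -0.2003] twist 0.0 alt -180.0
```

View pics/w9.png

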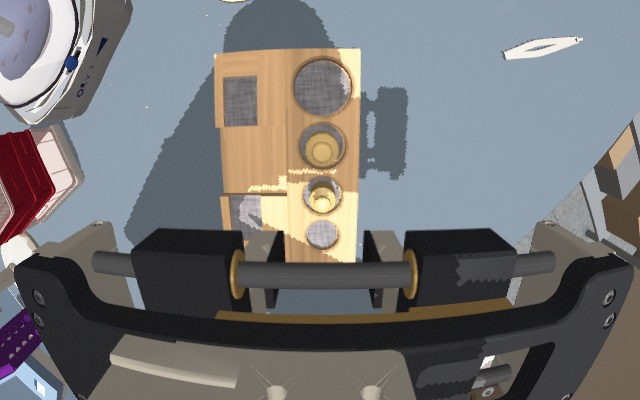

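Both the 200 at (322,150) and the 100 at (323,195) stand in their wells. Next is the 50.

>>> jog_arm([
  {"travel": [0,0.01,-0.03],"twist": 0},
  {"travel": [0,0.023,-0.07],"twist": 0},
  {"travel": [0.0,0.037,-0.11],"twist": 0},
  {"travel": [0.01,0.05,-0.15],"twist": 0},
  {"travel": [0.02,0.06,-0.18],"twist": 0},
  {"travel": [0.03,0.067,-0.2],"twist": 0},
  {"travel": [0.03,0.067,-0.2],"twist": 0},
  {"travel": [0.03,0.067,-0.2],"twist": 0},
])

```text
time: 16.7
ee_pos: [0.5981, -0.267, 0.1159]
orientation: [-1.81, 0.666, 1.817]
force: [0.3, 0.6, 0.0]
width: 0.044
```

```bash
python3 look.py w10; python3 -c "
from h import *
plan([.5985,-.267,.0285],49.7)
print(wproj('w10',[.5985,-.267,.03]))
"
```

```text
t 16.75 pos [ 0.5983 -0.2666  0.1168] jaw -130.26 tilt [-0.002  0.    -1.   ] q6 0.990 F [-0.3  0.6 -0.3] w 0.0441
travel [ 0.0883  0.0001 -0.0006] twist 0.0 alt -180.0
(np.float64(324.18081025309294), np.float64(207.20013803770334))
```

View pics/w10.png

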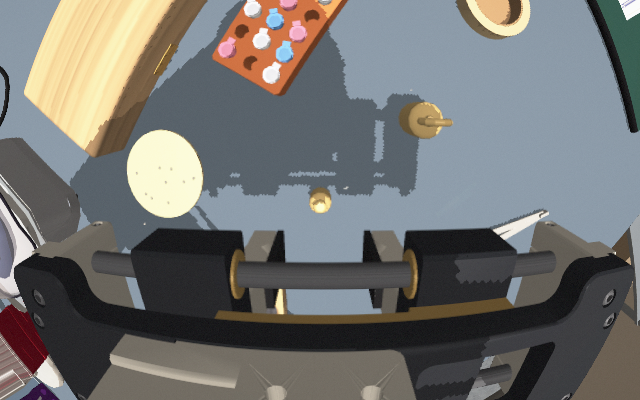

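>>> jog_arm([
  {"travel": [0.01,-0.001,-0.001],"twist": 0},
  {"travel": [0.03,-0.002,-0.0013],"twist": 0},
  {"travel": [0.05,-0.002,-0.0013],"twist": 0},
  {"travel": [0.07,-0.002,-0.0013],"twist": 0},
  {"travel": [0.082,-0.002,-0.0013],"twist": 0},
  {"travel": [0.088,-0.002,-0.0013],"twist": 0},
  {"travel": [0.088,-0.002,-0.0013],"twist": 0},
  {"travel": [0.088,-0.002,-0.0013],"twist": 0},
])

```text
time: 17.55
ee_pos: [0.6018, -0.2661, 0.0306]
orientation: [-1.815, 0.664, 1.813]
force: [0.1, 0.1, 0.5]
width: 0.0437
```

>>> jog_arm([
  {"travel": [0,0,0],"twist": 0},
  {"travel": [0,0,0],"twist": 0},
  {"travel": [0,0,0],"twist": 0},
  {"travel": [0,0,0],"twist": 0},
  {"travel": [0,0,0],"twist": 0},
  {"travel": [0,0,0],"twist": 0},
  {"travel": [0,0,0],"twist": 0},
  {"travel": [0,0,0],"twist": 0},
], jaw=0.008, squeeze=12)

```text
time: 18.35
ee_pos: [0.6014, -0.2663, 0.0301]
orientation: [-1.814, 0.665, 1.814]
force: [-0.7, 0.4, 3.3]
width: 0.0171
```

>>> jog_arm([
  {"travel": [-0.01,0,0],"twist": 0},
  {"travel": [-0.02,0,0],"twist": 0},
  {"travel": [-0.04,0,0],"twist": 0},
  {"travel": [-0.06,0,0],"twist": 0},
  {"travel": [-0.08,0,0],"twist": 0},
  {"travel": [-0.09,0,0],"twist": 0},
  {"travel": [-0.09,0,0],"twist": 0},
  {"travel": [-0.09,0,0],"twist": 0},
])

```text
time: 19.15
ee_pos: [0.601, -0.266, 0.1195]
orientation: [-1.813, 0.665, 1.814]
force: [-0.0, -0.3, -1.1]
width: 0.0173
```

```bash
python3 look.py w11; python3 -c "
from h import *
plan([.4603,-.0617,.115],49.7)
"
```

```text
t 19.20 pos [ 0.6007 -0.2659  0.1189] jaw -130.26 tilt [-0.001  0.001 -1.   ] q6 0.989 F [-0.4  0.2 -1. ] w 0.0175
travel [ 0.0042 -0.0651  0.2391] twist 0.0 alt -180.0
```

View pics/w11.png

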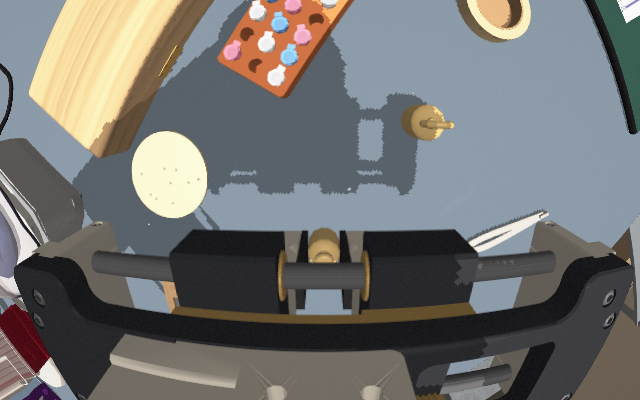

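>>> jog_arm([
  {"travel": [0,-0.01,0.04],"twist": 0},
  {"travel": [0,-0.022,0.08],"twist": 0},
  {"travel": [0,-0.034,0.125],"twist": 0},
  {"travel": [0,-0.046,0.17],"twist": 0},
  {"travel": [0,-0.057,0.21],"twist": 0},
  {"travel": [0,-0.063,0.232],"twist": 0},
  {"travel": [0,-0.065,0.239],"twist": 0},
  {"travel": [0,-0.065,0.239],"twist": 0},
])

```text
time: 20.0
ee_pos: [0.4605, -0.0616, 0.1195]
orientation: [-1.815, 0.664, 1.816]
force: [0.8, -0.0, -1.1]
width: 0.0169
```

>>> jog_arm([
  {"travel": [0.015,0,0],"twist": 0},
  {"travel": [0.03,0,0],"twist": 0},
  {"travel": [0.045,0,0],"twist": 0},
  {"travel": [0.055,0,0],"twist": 0},
  {"travel": [0.059,0,0],"twist": 0},
  {"travel": [0.059,0,0],"twist": 0},
  {"travel": [0.059,0,0],"twist": 0},
  {"travel": [0.059,0,0],"twist": 0},
])

```text
time: 20.8
ee_pos: [0.4614, -0.0621, 0.0614]
orientation: [-1.815, 0.664, 1.813]
force: [0.3, -0.7, -0.7]
width: 0.017
```

```bash
python3 look.py w12; python3 -c "
from h import *
plan([.4603,-.0617,.0485],49.7)
"
```

```text
t 20.85 pos [ 0.4613 -0.0621  0.0614] jaw -130.24 tilt [ 0.001  0.    -1.   ] q6 0.577 F [-0.9 -0.3 -0.6] w 0.0173
travel [0.0129 0.0004 0.001 ] twist 0.1 alt -179.9
```

View pics/w12.png

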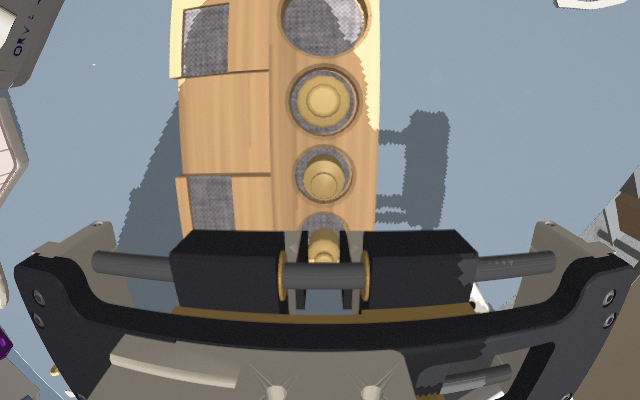

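The 50 at (323,245) lines up with its well. I'll lower and release it.

>>> jog_arm([
  {"travel": [0.003,0,0],"twist": 0},
  {"travel": [0.006,0,0.0005],"twist": 0},
  {"travel": [0.009,0,0.0005],"twist": 0},
  {"travel": [0.0125,0,0.0005],"twist": 0},
  {"travel": [0.0125,0,0.0005],"twist": 0},
  {"travel": [0.0125,0,0.0005],"twist": 0},
  {"travel": [0.013,0,0.0005],"twist": 0},
  {"travel": [0.013,0,0.0005],"twist": 0},
])

```text
time: 21.65
ee_pos: [0.4605, -0.0618, 0.048]
orientation: [-1.814, 0.665, 1.814]
force: [-1.2, 0.2, 3.5]
width: 0.0169
```

>>> jog_arm([
  {"travel": [0,0,0],"twist": 0},
  {"travel": [0,0,0],"twist": 0},
  {"travel": [0,0,0],"twist": 0},
  {"travel": [0,0,0],"twist": 0},
  {"travel": [0,0,0],"twist": 0},
  {"travel": [0,0,0],"twist": 0},
  {"travel": [0,0,0],"twist": 0},
  {"travel": [0,0,0],"twist": 0},
], jaw=0.04)

```text
time: 22.45
ee_pos: [0.4605, -0.0618, 0.0478]
orientation: [-1.814, 0.665, 1.814]
force: [0.1, 0.4, -0.2]
width: 0.0397
```

>>> jog_arm([
  {"travel": [-0.01,0,0],"twist": 0},
  {"travel": [-0.03,0,0],"twist": 0},
  {"travel": [-0.06,0,0],"twist": 0},
  {"travel": [-0.09,0,0],"twist": 0},
  {"travel": [-0.12,0,0],"twist": 0},
  {"travel": [-0.13,0,0],"twist": 0},
  {"travel": [-0.13,0,0],"twist": 0},
  {"travel": [-0.13,0,0],"twist": 0},
], jaw=0.06)

```text
time: 23.25
ee_pos: [0.4599, -0.0618, 0.1774]
orientation: [-1.813, 0.665, 1.814]
force: [-1.4, -0.2, -0.3]
width: 0.06
```

```bash
python3 look.py w13; python3 -c "
from h import *
plan([.439,.2755,.16],49.7)
"
```

```text
t 23.30 pos [ 0.4597 -0.0619  0.1769] jaw -130.26 tilt [-0.002 -0.    -1.   ] q6 0.576 F [ 0.4 -0.3 -0.2] w 0.0599
travel [ 0.0169 -0.2441  0.2338] twist 0.0 alt -180.0
```

View pics/w13.png

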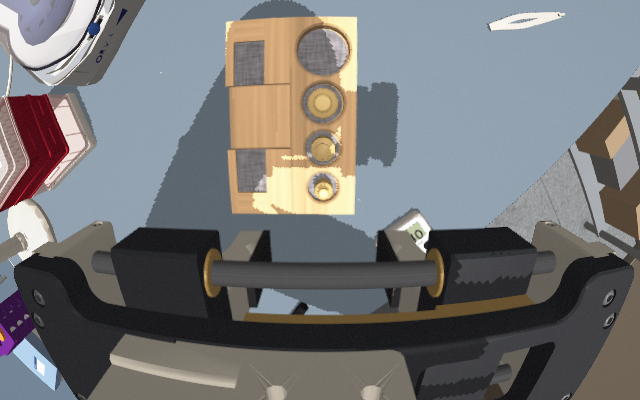

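>>> jog_arm([
  {"travel": [0,-0.03,0.029],"twist": 0},
  {"travel": [0,-0.062,0.06],"twist": 0},
  {"travel": [0,-0.096,0.092],"twist": 0},
  {"travel": [0,-0.13,0.124],"twist": 0},
  {"travel": [0,-0.164,0.157],"twist": 0},
  {"travel": [0,-0.198,0.19],"twist": 0},
  {"travel": [0,-0.228,0.218],"twist": 0},
  {"travel": [0,-0.244,0.234],"twist": 0},
])

```text
time: 24.1
ee_pos: [0.4388, 0.2781, 0.1762]
orientation: [-1.815, 0.666, 1.817]
force: [-0.3, 0.2, 0.0]
width: 0.0603
```

>>> jog_arm([
  {"travel": [0.01,0,0],"twist": 0},
  {"travel": [0.02,0,0],"twist": 0},
  {"travel": [0.02,0,0],"twist": 0},
  {"travel": [0.02,0,0],"twist": 0},
  {"travel": [0.02,0,0],"twist": 0},
  {"travel": [0.02,0,0],"twist": 0},
  {"travel": [0.02,0,0],"twist": 0},
  {"travel": [0.02,0,0],"twist": 0},
])

```text
time: 24.9
ee_pos: [0.4396, 0.2755, 0.1582]
orientation: [-1.814, 0.664, 1.813]
force: [0.2, -0.4, -1.1]
width: 0.0601
```

```bash
python3 look.py w14; python3 -c "
from h import *
plan([.4395,.2755,.041],49.7)
print(wproj('w14',[.4395,.2755,.063]))
"
```

```text
t 24.95 pos [0.4396 0.2756 0.1581] jaw -130.25 tilt [ 0.  0. -1.] q6 -0.070 F [0.8 1.1 0.4] w 0.0601
travel [0.1171 0.0002 0.    ] twist 0.0 alt -180.0
(np.float64(324.9833468858346), np.float64(204.33699022765816))
```

View pics/w14.png

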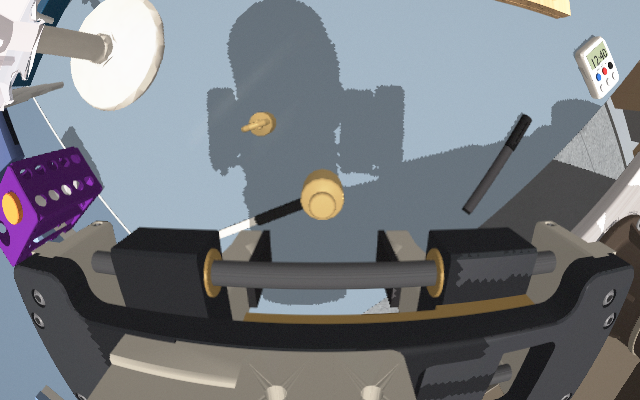

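>>> jog_arm([
  {"travel": [0.01,-0.001,0],"twist": 0},
  {"travel": [0.03,-0.001,0],"twist": 0},
  {"travel": [0.05,-0.001,0],"twist": 0},
  {"travel": [0.07,-0.001,0],"twist": 0},
  {"travel": [0.09,-0.001,0],"twist": 0},
  {"travel": [0.107,-0.001,0],"twist": 0},
  {"travel": [0.116,-0.001,0],"twist": 0},
  {"travel": [0.116,-0.001,0],"twist": 0},
])

```text
time: 25.75
ee_pos: [0.4395, 0.2756, 0.0403]
orientation: [-1.814, 0.668, 1.816]
force: [-0.8, -0.3, -0.1]
width: 0.0599
```

>>> jog_arm([
  {"travel": [0,0,0],"twist": 0},
  {"travel": [0,0,0],"twist": 0},
  {"travel": [0,0,0],"twist": 0},
  {"travel": [0,0,0],"twist": 0},
  {"travel": [0,0,0],"twist": 0},
  {"travel": [0,0,0],"twist": 0},
  {"travel": [0,0,0],"twist": 0},
  {"travel": [0,0,0],"twist": 0},
], jaw=0.025, squeeze=35)

```text
time: 26.55
ee_pos: [0.4405, 0.2767, 0.0425]
orientation: [-1.814, 0.663, 1.813]
force: [-2.2, -0.2, 6.9]
width: 0.0369
```

>>> jog_arm([
  {"travel": [-0.005,0,0],"twist": 0},
  {"travel": [-0.015,0,0],"twist": 0},
  {"travel": [-0.03,0,0],"twist": 0},
  {"travel": [-0.05,0,0],"twist": 0},
  {"travel": [-0.075,0,0],"twist": 0},
  {"travel": [-0.1,0,0],"twist": 0},
  {"travel": [-0.11,0,0],"twist": 0},
  {"travel": [-0.11,0,0],"twist": 0},
])

```text
time: 27.35
ee_pos: [0.4405, 0.2769, 0.1532]
orientation: [-1.814, 0.662, 1.812]
force: [-0.0, -0.7, -5.2]
width: 0.0372
```

```bash
python3 look.py w15; python3 -c "
from h import *
plan([.5606,-.1472,.152],49.7)
"
```

```text
t 27.40 pos [0.4399 0.2763 0.1518] jaw -130.27 tilt [ 0.     0.001 -1.   ] q6 -0.070 F [ 1.1  0.6 -5.9] w 0.0371
travel [-0.0006  0.2451 -0.3658] twist 0.0 alt -180.0
```

View pics/w15.png

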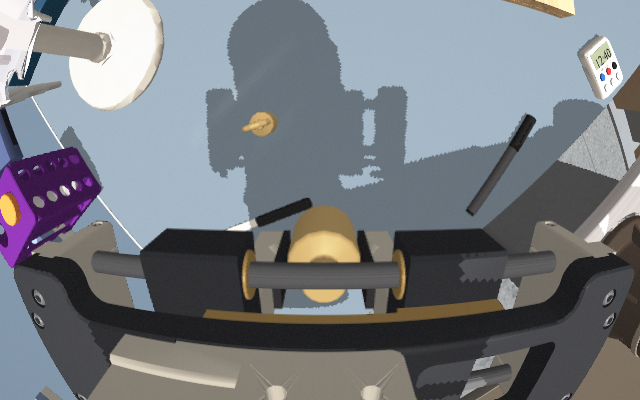

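>>> jog_arm([
  {"travel": [0,0.015,-0.022],"twist": 0},
  {"travel": [0,0.035,-0.052],"twist": 0},
  {"travel": [0,0.06,-0.09],"twist": 0},
  {"travel": [0,0.085,-0.127],"twist": 0},
  {"travel": [0,0.11,-0.164],"twist": 0},
  {"travel": [0,0.135,-0.201],"twist": 0},
  {"travel": [0,0.16,-0.239],"twist": 0},
  {"travel": [0,0.18,-0.269],"twist": 0},
])

```text
time: 28.2
ee_pos: [0.5283, -0.0372, 0.1499]
orientation: [-1.811, 0.667, 1.817]
force: [0.1, 1.9, -6.0]
width: 0.0373
```

>>> jog_arm([
  {"travel": [0,0.02,-0.03],"twist": 0},
  {"travel": [0,0.04,-0.06],"twist": 0},
  {"travel": [0,0.055,-0.082],"twist": 0},
  {"travel": [0,0.063,-0.094],"twist": 0},
  {"travel": [0,0.065,-0.097],"twist": 0},
  {"travel": [0.02,0.065,-0.097],"twist": 0},
  {"travel": [0.04,0.065,-0.097],"twist": 0},
  {"travel": [0.05,0.065,-0.097],"twist": 0},
])

```text
time: 29.0
ee_pos: [0.5596, -0.1462, 0.0994]
orientation: [-1.811, 0.666, 1.818]
force: [0.4, 0.1, -4.5]
width: 0.0368
```

>>> jog_arm([
  {"travel": [0.01,0,0],"twist": 0},
  {"travel": [0.02,0,0],"twist": 0},
  {"travel": [0.028,0,0],"twist": 0},
  {"travel": [0.03,0,0],"twist": 0},
  {"travel": [0.03,0,0],"twist": 0},
  {"travel": [0.03,0,0],"twist": 0},
  {"travel": [0.03,0,0],"twist": 0},
  {"travel": [0.03,0,0],"twist": 0},
])

```text
time: 29.8
ee_pos: [0.5615, -0.1472, 0.0723]
orientation: [-1.815, 0.664, 1.813]
force: [0.1, -0.0, -5.2]
width: 0.037
```

```bash
python3 look.py w16; python3 -c "
from h import *
plan([.5606,-.1472,.0525],49.7)
"
```

```text
t 29.85 pos [ 0.5614 -0.1471  0.0722] jaw -130.25 tilt [ 0.001  0.    -1.   ] q6 0.788 F [ 0.2  0.2 -4.4] w 0.0366
travel [0.0197 0.0006 0.0006] twist 0.0 alt -180.0
```

View pics/w16.png

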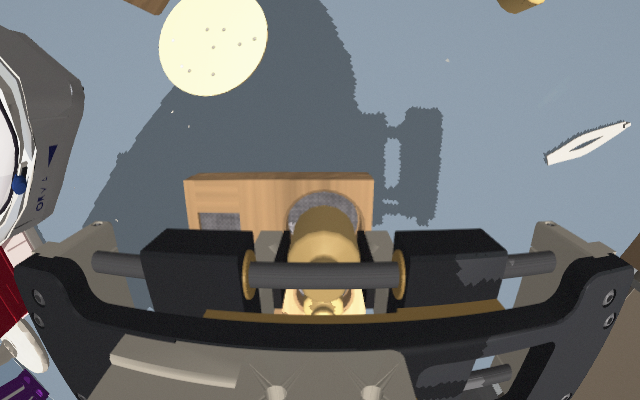

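>>> jog_arm([
  {"travel": [0.004,0,0],"twist": 0},
  {"travel": [0.008,0,0],"twist": 0},
  {"travel": [0.012,0,0],"twist": 0},
  {"travel": [0.015,0,0],"twist": 0},
  {"travel": [0.018,0,0],"twist": 0},
  {"travel": [0.0195,0,0],"twist": 0},
  {"travel": [0.0195,0,0],"twist": 0},
  {"travel": [0.0195,0,0],"twist": 0},
])

```text
time: 30.65
ee_pos: [0.5611, -0.1472, 0.0526]
orientation: [-1.814, 0.665, 1.814]
force: [-3.0, 1.2, 1.0]
width: 0.0368
```

```bash
python3 -c "
from h import *
plan([.5606,-.1472,.0525],49.7)
"
```

```text
t 30.65 pos [ 0.5611 -0.1472  0.0526] jaw -130.24 tilt [ 0. -0. -1.] q6 0.788 F [-3.   1.2  1. ] w 0.0368
travel [0.0001 0.0004 0.0004] twist 0.1 alt -179.9
```

>>> jog_arm([
  {"travel": [0,0,0],"twist": 0},
  {"travel": [0,0,0],"twist": 0},
  {"travel": [0,0,0],"twist": 0},
  {"travel": [0,0,0],"twist": 0},
  {"travel": [0,0,0],"twist": 0},
  {"travel": [0,0,0],"twist": 0},
  {"travel": [0,0,0],"twist": 0},
  {"travel": [0,0,0],"twist": 0},
], jaw=0.058)

```text
time: 31.45
ee_pos: [0.5612, -0.1471, 0.0523]
orientation: [-1.814, 0.665, 1.814]
force: [0.6, -0.9, 0.6]
width: 0.0584
```

>>> jog_arm([
  {"travel": [-0.01,0,0],"twist": 0},
  {"travel": [-0.03,0,0],"twist": 0},
  {"travel": [-0.06,0,0],"twist": 0},
  {"travel": [-0.09,0,0],"twist": 0},
  {"travel": [-0.11,0,0],"twist": 0},
  {"travel": [-0.12,0,0],"twist": 0},
  {"travel": [-0.12,0,0],"twist": 0},
  {"travel": [-0.12,0,0],"twist": 0},
])

```text
time: 32.25
ee_pos: [0.5607, -0.147, 0.1716]
orientation: [-1.813, 0.665, 1.815]
force: [0.1, 0.1, 0.1]
width: 0.058
```

```bash
python3 look.py w17; python3 -c "
from h import *
plan([.4559,-.376,.13],160.9)
"
```

```text
t 32.30 pos [ 0.5605 -0.147   0.1711] jaw -130.26 tilt [-0.002  0.    -1.   ] q6 0.788 F [ 0.1 -0.   0.3] w 0.0579
travel [ 0.0413  0.2422 -0.0682] twist 68.8 alt -111.2
```

View pics/w17.png

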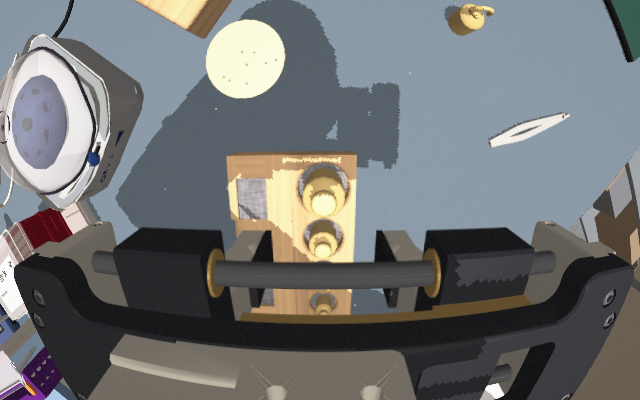

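>>> jog_arm([
  {"travel": [0,0.03,-0.008],"twist": 8.5},
  {"travel": [0,0.065,-0.018],"twist": 17},
  {"travel": [0,0.1,-0.028],"twist": 25.5},
  {"travel": [0.01,0.14,-0.039],"twist": 34},
  {"travel": [0.02,0.18,-0.05],"twist": 42.5},
  {"travel": [0.03,0.21,-0.059],"twist": 51},
  {"travel": [0.035,0.235,-0.066],"twist": 59.5},
  {"travel": [0.04,0.242,-0.068],"twist": 68},
], jaw=0.035)

```text
time: 33.1
ee_pos: [0.4546, -0.3774, 0.1301]
orientation: [-0.963, 1.348, 0.968]
force: [0.5, -0.1, 0.0]
width: 0.035
```

>>> jog_arm([
  {"travel": [0,0,0],"twist": 0.8},
  {"travel": [0,0,0],"twist": 0.8},
  {"travel": [0,0,0],"twist": 0.8},
  {"travel": [0,0,0],"twist": 0.8},
  {"travel": [0,0,0],"twist": 0.8},
  {"travel": [0,0,0],"twist": 0.8},
  {"travel": [0,0,0],"twist": 0.8},
  {"travel": [0,0,0],"twist": 0.8},
])

```text
time: 33.9
ee_pos: [0.4568, -0.3757, 0.1324]
orientation: [-0.961, 1.348, 0.961]
force: [-0.1, -0.0, -0.4]
width: 0.0349
```

```bash
python3 look.py w18; python3 -c "
from h import *
plan([.4559,-.376,.021],160.9)
for P in ((.4765,-.3163,.004),(.4352,-.4362,.004),(.4559,-.376,.004)): print(wproj('w18',P))
im=cv2.imread('pics/w18.png'); cv2.imwrite('pics/w18z.png',cv2.resize(im[60:330,200:450],None,fx=2.2,fy=2.2))
"
```

```text
t 33.95 pos [ 0.4568 -0.3757  0.1324] jaw 160.97 tilt [ 0. -0. -1.] q6 0.026 F [ 0.7 -0.4 -0.4] w 0.0351
travel [ 0.1114  0.0008 -0.0006] twist 0.1 alt -179.9
(np.float64(324.2908113160433), np.float64(254.62360788428126))
(np.float64(324.3808057388101), np.float64(119.84395471750712))
(np.float64(324.3860534216699), np.float64(191.42904289838157))
```

View pics/w18.png

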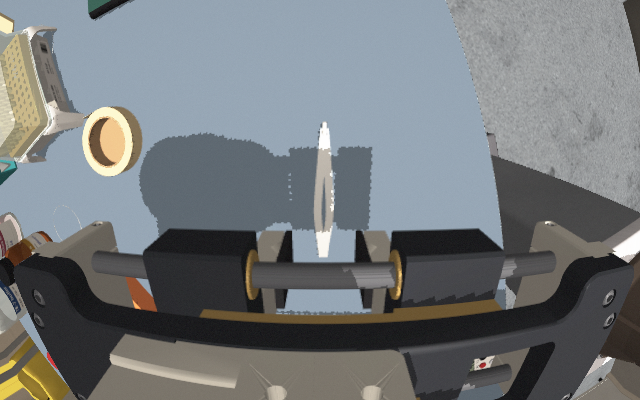

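View pics/w18z.png

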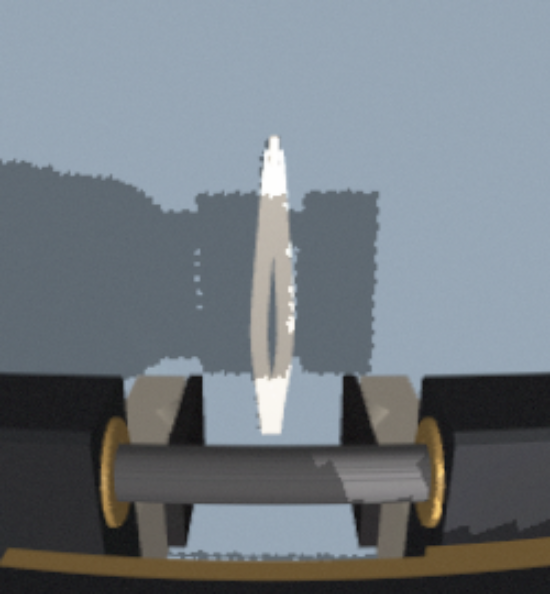

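>>> jog_arm([
  {"travel": [0.02,0,0.001],"twist": 0},
  {"travel": [0.045,0,0.001],"twist": 0},
  {"travel": [0.07,0,0.001],"twist": 0},
  {"travel": [0.09,0,0.001],"twist": 0},
  {"travel": [0.104,0,0.001],"twist": 0},
  {"travel": [0.1105,0,0.001],"twist": 0},
  {"travel": [0.1105,0,0.001],"twist": 0},
  {"travel": [0.1105,0,0.001],"twist": 0},
])

```text
time: 34.75
ee_pos: [0.4576, -0.3751, 0.0225]
orientation: [-0.962, 1.348, 0.96]
force: [0.4, -0.3, -0.3]
width: 0.0349
```

>>> jog_arm([
  {"travel": [0,0,0],"twist": 0},
  {"travel": [0,0,0],"twist": 0},
  {"travel": [0,0,0],"twist": 0},
  {"travel": [0,0,0],"twist": 0},
  {"travel": [0,0,0],"twist": 0},
  {"travel": [0,0,0],"twist": 0},
  {"travel": [0,0,0],"twist": 0},
  {"travel": [0,0,0],"twist": 0},
], jaw=0.004, squeeze=10)

```text
time: 35.55
ee_pos: [0.4573, -0.3749, 0.0223]
orientation: [-0.961, 1.348, 0.961]
force: [-1.5, 0.7, 5.4]
width: 0.0124
```

```bash
python3 -c "
from h import *
plan([.4559,-.376,.021],160.9)"
```

```text
t 35.55 pos [ 0.4573 -0.3749  0.0223] jaw 160.96 tilt [ 0. -0. -1.] q6 0.024 F [-1.5  0.7  5.4] w 0.0124
travel [ 0.0013  0.001  -0.0015] twist 0.1 alt -179.9
```

Width is 12.4 mm, so the tweezers are held. I'll lift them.

>>> jog_arm([
  {"travel": [-0.005,0,0],"twist": 0},
  {"travel": [-0.015,0,0],"twist": 0},
  {"travel": [-0.035,0,0],"twist": 0},
  {"travel": [-0.06,0,0],"twist": 0},
  {"travel": [-0.09,0,0],"twist": 0},
  {"travel": [-0.12,0,0],"twist": 0},
  {"travel": [-0.13,0,0],"twist": 0},
  {"travel": [-0.13,0,0],"twist": 0},
])

```text
time: 36.35
ee_pos: [0.458, -0.3752, 0.1541]
orientation: [-0.964, 1.346, 0.958]
force: [-0.8, -0.1, -0.9]
width: 0.0123
```

```bash
python3 look.py w19; python3 -c "
from h import *
plan([.5572,-.0538,.152],49.7)
"
```

```text
t 36.40 pos [ 0.4572 -0.3747  0.1524] jaw 160.94 tilt [ 0.001 -0.    -1.   ] q6 0.024 F [-0.4 -0.4 -0.9] w 0.0126
travel [0.0005 0.0102 0.336 ] twist -68.8 alt 111.2
```

View pics/w19.png

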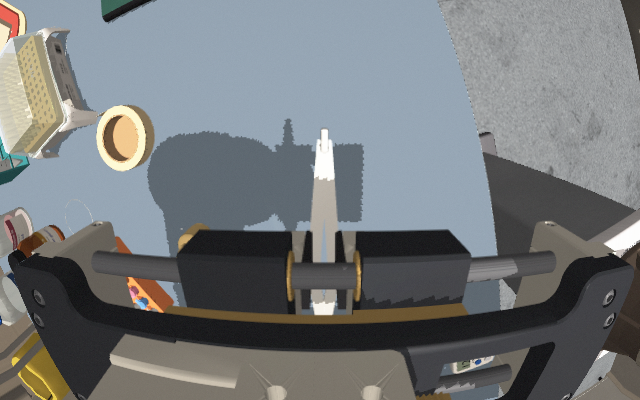

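>>> jog_arm([
  {"travel": [0,0.001,0.035],"twist": -8.5},
  {"travel": [0,0.002,0.08],"twist": -17},
  {"travel": [0,0.004,0.125],"twist": -25.5},
  {"travel": [0,0.005,0.17],"twist": -34},
  {"travel": [0,0.006,0.215],"twist": -42.5},
  {"travel": [0,0.008,0.26],"twist": -51},
  {"travel": [0,0.009,0.305],"twist": -59.5},
  {"travel": [0,0.01,0.336],"twist": -68},
])

```text
time: 37.2
ee_pos: [0.557, -0.0515, 0.1502]
orientation: [-1.808, 0.671, 1.812]
force: [0.4, 0.3, -0.4]
width: 0.0121
```

>>> jog_arm([
  {"travel": [0,0,0],"twist": -0.8},
  {"travel": [0.01,0,0],"twist": -0.8},
  {"travel": [0.03,0,0],"twist": -0.8},
  {"travel": [0.05,0,0],"twist": -0.8},
  {"travel": [0.06,0,0],"twist": -0.8},
  {"travel": [0.06,0,0],"twist": -0.8},
  {"travel": [0.06,0,0],"twist": -0.8},
  {"travel": [0.06,0,0],"twist": -0.8},
])

```text
time: 38.0
ee_pos: [0.5578, -0.0542, 0.0925]
orientation: [-1.815, 0.665, 1.812]
force: [-0.1, -0.8, -1.0]
width: 0.0121
```

```bash
python3 look.py w20; python3 -c "
from h import *
plan([.5573,-.0538,.045],49.7)
for n in('w19','w20'):
  d=np.load('pics/%s.npz'%n)
  for dx in (.010,.015,.020,.025): print(n,dx,wproj(n,d['R']@[dx,0,-.0625]+d['p']))
im=cv2.imread('pics/w20.png'); cv2.imwrite('pics/w20z.png',cv2.resize(im[0:330,160:470],None,fx=1.8,fy=1.8))
"
```

```text
t 38.05 pos [ 0.5578 -0.054   0.0927] jaw -130.27 tilt [ 0.001  0.    -1.   ] q6 0.615 F [ 0.8  0.5 -0.4] w 0.0123
travel [0.0477 0.0002 0.0006] twist 0.0 alt -180.0
w19 0.01 (np.float64(325.43145285156754), np.float64(133.72394739516398))
w19 0.015 (np.float64(325.3781977208148), np.float64(132.9317671268235))
w19 0.02 (np.float64(325.328238787169), np.float64(132.18898787753992))
w19 0.025 (np.float64(325.2812797469789), np.float64(131.49113617961285))
w20 0.01 (np.float64(325.4314528515675), np.float64(133.72394739516386))
w20 0.015 (np.float64(325.3781977208149), np.float64(132.93176712682362))
w20 0.02 (np.float64(325.328238787169), np.float64(132.18898787753994))
w20 0.025 (np.float64(325.28127974697895), np.float64(131.4911361796129))
```

View pics/w20z.png

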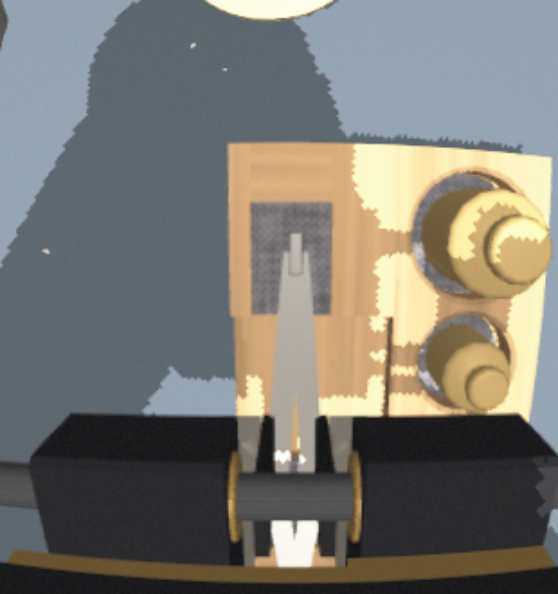

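>>> jog_arm([
  {"travel": [0.01,-0.001,0.0005],"twist": 0},
  {"travel": [0.02,-0.001,0.0005],"twist": 0},
  {"travel": [0.028,-0.001,0.0005],"twist": 0},
  {"travel": [0.036,-0.001,0.0005],"twist": 0},
  {"travel": [0.042,-0.001,0.0005],"twist": 0},
  {"travel": [0.046,-0.001,0.0005],"twist": 0},
  {"travel": [0.0475,-0.001,0.0005],"twist": 0},
  {"travel": [0.0475,-0.001,0.0005],"twist": 0},
])

```text
time: 38.85
ee_pos: [0.5576, -0.0528, 0.0444]
orientation: [-1.814, 0.665, 1.814]
force: [0.5, -0.3, -0.4]
width: 0.0121
```

```bash
python3 look.py w21; python3 -c "
from h import *
plan([.5573,-.0538,.045],49.7)
im=cv2.imread('pics/w21.png'); cv2.imwrite('pics/w21z.png',cv2.resize(im[0:330,160:470],None,fx=1.8,fy=1.8))
"
```

```text
t 38.90 pos [ 0.5577 -0.0528  0.0444] jaw -130.24 tilt [ 0.  0. -1.] q6 0.613 F [-0.3  0.6 -0.5] w 0.0124
travel [-0.0006  0.001  -0.0003] twist 0.1 alt -179.9
```

View pics/w21z.png

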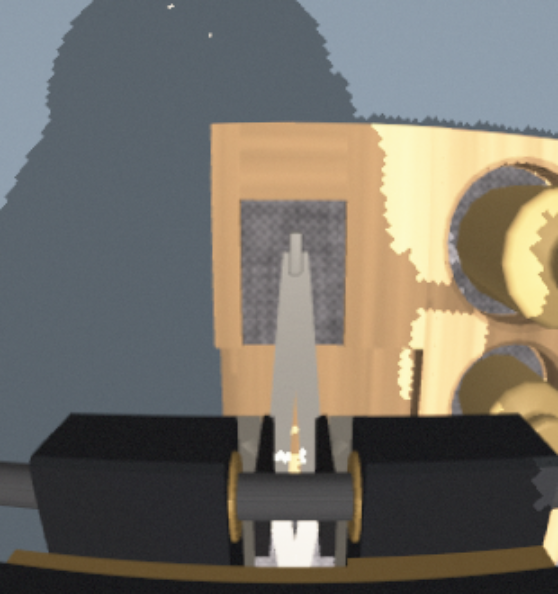

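>>> jog_arm([
  {"travel": [0,0,0],"twist": 0},
  {"travel": [0,0,0],"twist": 0},
  {"travel": [0,0,0],"twist": 0},
  {"travel": [0,0,0],"twist": 0},
  {"travel": [0,0,0],"twist": 0},
  {"travel": [0,0,0],"twist": 0},
  {"travel": [0,0,0],"twist": 0},
  {"travel": [0,0,0],"twist": 0},
], jaw=0.027)

```text
time: 39.7
ee_pos: [0.5576, -0.0528, 0.0443]
orientation: [-1.814, 0.665, 1.814]
force: [0.2, 0.5, 0.3]
width: 0.0269
```

>>> jog_arm([
  {"travel": [-0.01,0,0],"twist": 0},
  {"travel": [-0.03,0,0],"twist": 0},
  {"travel": [-0.06,0,0],"twist": 0},
  {"travel": [-0.1,0,0],"twist": 0},
  {"travel": [-0.14,0,0],"twist": 0},
  {"travel": [-0.16,0,0],"twist": 0},
  {"travel": [-0.16,0.03,0.03],"twist": 0},
  {"travel": [-0.16,0.03,0.06],"twist": 0},
])

```text
time: 40.5
ee_pos: [0.4905, -0.0381, 0.2054]
orientation: [-1.813, 0.666, 1.812]
force: [-1.6, 0.8, -0.4]
width: 0.0271
```

>>> jog_arm([
  {"travel": [0,0,0.04],"twist": 0},
  {"travel": [0,0,0.06],"twist": 0},
  {"travel": [0,0,0.06],"twist": 0},
  {"travel": [0,0,0.06],"twist": 0},
  {"travel": [0,0,0.06],"twist": 0},
  {"travel": [0,0,0.06],"twist": 0},
  {"travel": [0,0,0.06],"twist": 0},
  {"travel": [0,0,0.06],"twist": 0},
])

```text
time: 41.3
ee_pos: [0.4468, 0.0015, 0.2041]
orientation: [-1.813, 0.666, 1.814]
force: [0.6, 0.3, 0.0]
width: 0.027
```

```bash
python3 look.py w22; python3 -c "
from h import *
plan([.5573,-.0538,.045],49.7)
im=cv2.cvtColor(env.capture('scene'),cv2.COLOR_RGB2BGR); cv2.imwrite('pics/sc22.png',cv2.resize(im[150:260,180:460],None,fx=2.8,fy=2.8,interpolation=cv2.INTER_CUBIC))
"
```

```text
t 41.35 pos [0.4467 0.0015 0.2041] jaw -130.28 tilt [-0.001 -0.    -1.   ] q6 0.421 F [-1.1 -0.2  0. ] w 0.0269
travel [ 0.159  -0.0294 -0.1202] twist 0.0 alt -180.0
```

View pics/w22.png

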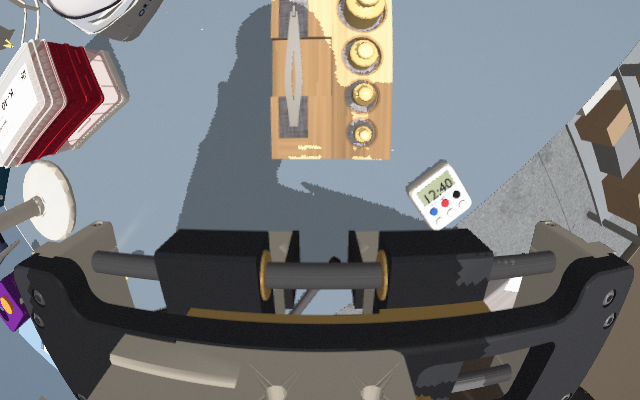

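View pics/sc22.png

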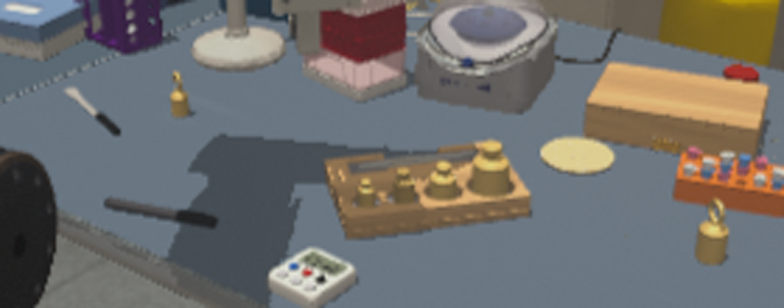

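```bash
python3 -c "
from h import *
a=np.radians(-130.3);R=np.array([[np.cos(a),-np.sin(a)],[np.sin(a),np.cos(a)]]);t=np.array([.532,-.0835])
# case from wrist: near-edge corners (272,158),(391,158)
for nm,u,v,z in (('c-',272,158,.026),('c+',391,158,.026),('w200',364,49,.056),('w100',366,93,.056),('w50',364,134,.048),('tw1',294,5,.026),('tw2',293,128,.026)):
  P=watz('w22',u,v,z); print(nm,np.round(R.T@(P[:2]-t)*1000,1))
cv2.imwrite('pics/t22.png',cv2.resize(cv2.cvtColor(env.capture('top'),cv2.COLOR_RGB2BGR)[130:270,150:490],None,fx=2.3,fy=2.3,interpolation=cv2.INTER_CUBIC))
"
```

```text
c- [-64.4 -95.8]
c+ [ 60.4 -95.5]
w200 [26.4 11.7]
w100 [ 28.4 -30. ]
w50 [ 28.1 -69. ]
tw1 [-40.8  65.9]
tw2 [-41.8 -64.8]
```

View pics/t22.png

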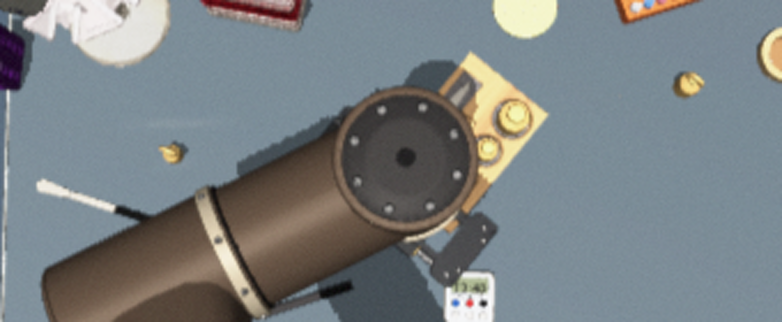

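```bash
python3 -c "
from plant import env
print(env.hand_in())"
```

```text
the job is handed in; nothing more can be done
None
```

I put all four knob weights upright in their own wells, laid the tweezers in the groove, and handed the job in at about 41 s. `env.hand_in()` gives no verdict, so the result rests on my last pictures.

- **Weights:** In the last wrist picture the 200, 100 and 50 measured within about 4 mm of their well centres. Case corners of known position read about 2 mm off in the same picture, so part of that is camera error. I did not measure the 500 at the end. It had pressed on the well floor before I let go, and it stands in its well in every view.
- **Tweezers:** They measured about 2 mm off the groove's centre line, about 1 mm off along it, and nearly parallel to it.
- **Left alone:** Both hooked weights and the spatula look upright and unmoved in the last pictures. I did not measure their positions again. In the last top view the arm hid part of the spatula, but the scene view shows all of it.
- **Disagreements:** The cameras differed by 2–4 mm on absolute positions, up to about 8 mm on the 100's y from farther away. I therefore lined up each placing by the wrist picture instead.
- **Forces:** The readings between moves stayed under about 8 N.

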